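Close a spice tin in the plunger press

ROBOT

A 6-joint arm with a two-finger parallel gripper is mounted at the origin on a cart in front of the work surface, level with it; the furniture and walls round the work are solid. World frame = base frame: x ahead of the robot, y to its left, z up, the work surface at z = 0. Lengths are in m, angles in rad, forces in N, time in s.
With the tool pointing down it reaches from about 0.325 to 0.775 m from the base axis. Payload 5.5 kg.
Tool frame: the origin (TCP) lies at the very end of the fingers, on their centre line; the grasp point (between the pads) lies 19 mm behind it (manip.grip_depth is the distance from the TCP to the grasp point, in m); z points along the fingers, y is the line along which they close (so a half turn about z gives the same grasp; the last joint's range is limited). The gripper opens to 88 mm and grips with 3 to 60 N. Pads are 20 mm wide; open, the fingers measure 115 mm over their backs; the gripper's body (75 mm by 178 mm) begins 61 mm behind the grasp point.
Start: joints at [-1.382, 0.091, 1.231, -0, 1.82, -0.057], TCP at [0.146, -0.582, 0.223] pointing down, gripper open.
Joint ranges: [-2.87, 2.87], [-0.86, 2.18], [0.17, 2.46], [-1.51, 4.65], [0.06, 2.69], [-2.65, 2.65]. Speed limits (rad/s): [2.57, 2.57, 3.01, 3.14, 3.14, 3.14].

INTERFACE

Orientations are given as a 3x3 rotation matrix whose columns are the frame's x, y, z axes.
In Python, from rig import manip gives the robot as it stands.
- The arm moves only by the shell command python3 -m inch 'ROWS' [OPENING] [FORCE]. ROWS is a JSON object of lists of equal length, an entry for each row: "travel": the shift along the tool's x, y, z in cm, a list of three; "roll": the turn about the tool's z in rad. A call has 1 to 20 rows; each row is the pose to reach, as a shift and turn from the pose commanded when the call began, along the tool's axes at that moment; what a row does not reach only later rows make up. A row lasts 1/10 s, in which the tool goes at most 50 mm and 8.59 degrees, less where a joint would pass 70% of its speed; a pose out of reach is approached as far as the arm can. A call with a gripper value outside its range is refused whole. OPENING is the finger opening in cm, from 0 to 8.78, set as the call begins (- or left out, the last holds). The fingers move at their own pace and stop on an object; FORCE is the grip in N (left out, the last holds). Time passes only in rows, so rows that repeat a pose let the fingers close. It gives the time, the measured TCP pose, the force, the opening and the grip force at its end, in the units of the state.
- manip.state(): the state, without advancing time (a new reading comes with each control period).
- manip.camera(name): name is "side" or "top"; returns the picture (420x560x3 uint8, red, green, blue); there is no depth.
- manip.get_calibration(name): a dict with "K" (3x3 intrinsics, pixels), "k1" (the pictures are not rectified: a ray, as slopes to the right and down, at radius r is drawn at 1 + k1 r^2 times it, then the intrinsics apply), "R" (3x3) and "t" (3): a world point X has camera coordinates R X + t. Camera axes: x right, y down, z forward; pixel columns grow to the right and rows downward; lengths in m; the calibration is good to about 2 mm. A picture is of the moment at which its call begins. get_calibration takes no time and is no camera call.
- manip.sign_off(): hands the job in; it is judged then, once.
The state is a dict: "clock": time; "joints": joint angles; "joint_vel": joint speeds; "effort": joint torques, N m; "eef_pos": TCP position; "tool_rot": TCP orientation; "force": force on the tool from outside, world axes, zero at the start; "torque": the same for the moment, N m; "opening": finger opening in m; "gripper_force": force on a finger pad.
Only numpy, scipy, OpenCV 4.12 (cv2) and the standard library are available. Lean on these libraries where they do the work, as an engineer would, in place of code of your own. Each camera call takes 0.05 s, during which the arm holds its last target. There are 200 camera calls.

TASK

Close the one open tin with the lid that fits it: stand the tin in the nest of the press's carriage, put the lid on squarely the right way up, slide the carriage fully home under the plunger and push the plunger down through its whole stroke, so that the lid and the rubber plug under it are driven home. Let the plunger spring back up and leave the closed tin standing in the nest under it; do not disturb the closed tins, the other lids, the cup, the marker or the weight.

Things in the scene. Friction and masses are not known exactly. Their poses are not given: they have to be found in the camera images.
- press: bench press, grey C-frame on a steel base, fixed. Origin: on the table (z = 0) under the plunger's axis; x points from the front (carriage side) back to the column; z up. Base x -135 to +87 mm, y -62 to +62, top z = 18, the drawn-out carriage knob reaches x = -194. Head 56 mm wide, x -29 to +83, underside z = 119 mm, top 167; column at x = 55 to 83
- carriage (a joint): slide of the aluminium carriage along the press's x axis: 0 m = drawn fully out to the front (nest axis 100 mm in front of the plunger axis), 0.100 m = fully home (nest under the plunger). Friction about 2 N; stays where it is left. It may start a little way in
- nest (a point): centre of the floor of the round nest in the carriage: recess 57.5 mm across and 7 mm deep with a chamfered edge, in a block 92 x 92 mm whose top is 7 mm above this point; the floor is 29 mm above the table. Axes as the press's
- carriage_knob (a point): top of the black upright knob of the carriage (20 mm across, its cylinder 26 mm tall), 80 mm in front of the nest axis, 66 mm above the table; the carriage is pushed and drawn with it
- plunger (a joint): downward slide of the sprung plunger: 0 m = up (where its spring brings it back to), 0.0195 m = fully down, lid driven home (without a tin it stops at 0.020). Pushing it down takes 4.5 N at the top and 7.5 N at the bottom from the spring alone, about 16 N to drive a lid home, then it stops firmly
- plunger_top (a point): centre of the top of the black mushroom knob on the plunger (46 mm across), 228 mm above the table while it is up, moves with the plunger
- pad (a point): centre of the underside of the white round pad (52 mm across) at the foot of the plunger, 102 mm above the table while the plunger is up: 15 mm above a lid lying loosely on the tin in the nest
- tin: the open tin: aluminium, body 54 mm across and 38 mm tall, then a neck 49 mm across up to the rim at 50.5 mm, with a dark rubber plug (45 mm across, chamfered) standing 4.5 mm proud of it: top 55 mm. Origin: centre of its underside, z up. It starts on the board among the closed tins
- plug (a joint): how far the tin's rubber plug has been driven in: 0 m = 4.5 mm proud, 0.0045 m = flush with the rim (home, the lid down on the rim); takes about 8 N and stays. A full stroke of the press drives it home
- lid: the lid that fits: white, 57 mm across, 12 mm thick: a 3 mm disc with a skirt 9 mm deep (53 mm across inside). Origin: its centre, at half thickness. Its x axis is its axis of revolution, pointing out of the closed (top) face. Starts on edge in the rack, closed face away from the robot. Lying loosely on the tin its origin is 52 mm above the tin's, driven home 47.5 mm
- small_lid: a lid of the same form, 44 mm across, for other tins. Axes as the lid's
- large_lid: a lid of the same form, 72 mm across, for other tins. Axes as the lid's
- rack: steel wire rack, fixed: two rails 32 mm apart along its x axis, 162 mm long, feet 80 mm wide, three slots at x = -50, 0, +50 mm between pins 46 mm high; in each a lid stands on edge, its axis along the rack's x. Origin: on the table under its centre. The table between rack and press is free but for cup and marker
- board: white plastic board 170 x 170 x 8 mm on the table to the right, fixed; the tins stand on it. Origin: centre of its underside
- closed_tin_1: tin already closed, 57 mm across its white lid, 53 mm tall. Origin: centre of its underside
- closed_tin_2: another closed tin, the same
- cup_a: tasting cup, 67 mm across, 46 mm tall. Origin: centre of its underside
- marker: marker pen lying on the table, 133 mm along its x axis, 19 mm high. Origin: centre of its underside
- weight: steel check weight with a knob, 29 mm across, 45 mm tall, left of the press's back. Origin: centre of its underside

How it is judged:
On the way:
1. With the tin and its lid in the carriage fully home (within 3 mm), the plunger is pushed through its whole stroke (beyond 18.5 of 19.5 mm) and bears on the lid with over 2 N (value of joint carriage above 0.097 m and value of joint plunger above 0.0185 m and contact force between plunger and lid above 2 N), for 0.1 s.
At the end, for the whole second after the job is handed in: Plug over 3.5 mm in; lid closed face up, level to 0.08 rad, within 4 mm of the tin's axis, origin under 48.5 mm above the tin's; tin upright on the nest floor (4 mm off axis, 3 mm in height); plunger up within 2 mm; carriage home within 3 mm; tin and lid at rest (value of joint plug above 0.0035 m and z of lid in the frame of tin below 0.0485 m and horizontal distance between lid and tin below 0.004 m and angle between lid's own x axis and vertical below 0.08 rad and horizontal distance between tin and nest below 0.004 m and z of tin in the frame of nest below 0.003 m and angle between tin's own z axis and vertical below 0.06 rad and value of joint plunger below 0.002 m and value of joint carriage above 0.097 m and linear speed of each of tin, lid below 0.01 m/s); the robot touches nothing.
It fails at once if a closed tin, a lid that is not needed, the cup, the marker or the weight is moved by more than 30 mm (distance of any of closed_tin_1, closed_tin_2, small_lid, large_lid, cup_a, marker, weight from where it was at the start of the episode above 0.03 m).
It fails at once if the open tin is tipped over (angle between tin's own z axis and vertical above 0.6 rad).
It also fails if it takes over 72 s, if anything falls off the work surface, if the arm or the gripper's body presses on something with over 40 N, if the wrist force passes 120 N, or if a joint passes its speed limit or range.

## Working session

There is one attempt and no reset: what is moved stays moved. The work goes in short steps, Python scripts to look and compute and a shell command to move; the robot and the scene stay as the last step left them, time stands still between calls to the robot, and variables do not carry over. Pictures are saved under pics/ and viewed, at most 10 in all, crops included, and the job is handed in when it is done.

```bash
ls; mkdir -p pics; python3 - <<'E'
from rig import manip
import cv2,numpy as np
for n in ("side","top"):
    c=manip.get_calibration(n); print(n,np.round(c["K"],1).tolist(),c["k1"],np.round(c["R"],3).tolist(),np.round(c["t"],3), np.round(-np.array(c["R"]).T@c["t"],3))
    im=manip.camera(n); cv2.imwrite(f"pics/{n}0.png",im[:,:,::-1])
s=manip.state(); print(s["tool_rot"],s["eef_pos"],s["opening"],manip.grip_depth)
E
```

```text
pics
side [[496.1, 0.0, 276.5], [0.0, 496.1, 209.4], [0.0, 0.0, 1.0]] -0.10307486951209843 [[-0.871, -0.491, -0.01], [-0.182, 0.343, -0.921], [0.456, -0.801, -0.388]] [0.527 0.237 0.949] [0.07  0.938 0.592]
top [[405.6, 0.0, 276.4], [0.0, 405.6, 207.4], [0.0, 0.0, 1.0]] -0.011307360234741997 [[-0.008, -1.0, -0.005], [-0.977, 0.009, -0.212], [0.212, 0.003, -0.977]] [0.026 0.575 1.131] [0.322 0.017 1.227]
[[ 9.69949316e-01  2.43306869e-01 -3.03566181e-04]
 [ 2.43307023e-01 -9.69947756e-01  1.74423465e-03]
 [ 1.29940935e-04 -1.76567899e-03 -9.99998433e-01]] [ 0.1459376  -0.58169664  0.22161962] 0.08784840974835548 0.0187
```

View pics/top0.png

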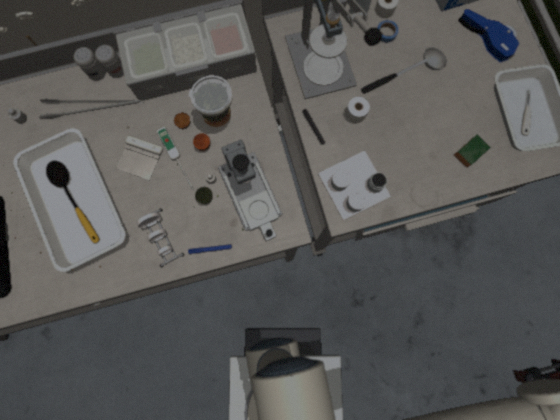

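View pics/side0.png

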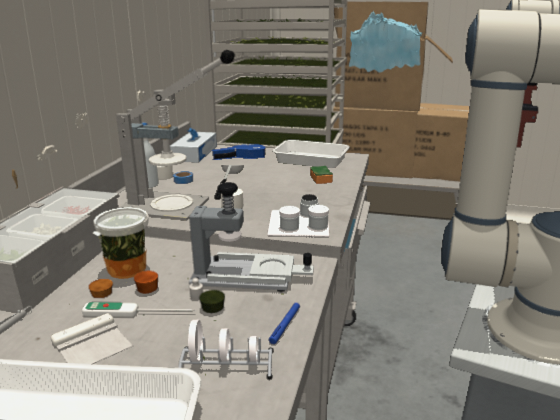

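The top view shows the press head at about (240,160), its carriage knob at (268,233) and the nest at (259,210). The rack is at (160,235), the cup at (204,196) and the marker at (210,249). The board is at (355,185), with the dark-topped open tin at about (377,183). In the side view the open tin is at (309,205) and the lids are at (195–255,345). Next I'll zoom in.

```bash
cat > h.py <<'E'
from rig import manip
import cv2,numpy as np
def avg(n,k=4): return np.mean([manip.camera(n).astype(float) for _ in range(k)],0).astype(np.uint8)
def crop(im,x0,y0,w,h,s,f,gam=0.7):
    c=cv2.resize(im[y0:y0+h,x0:x0+w],None,fx=s,fy=s,interpolation=cv2.INTER_CUBIC)
    c=(255*(c/255.)**gam).astype(np.uint8)
    for i in range(0,w,20): cv2.putText(c,str(x0+i),(int(i*s),10),0,.35,(255,255,0),1); c[:6,int(i*s)]=(255,0,0)
    for i in range(0,h,20): cv2.putText(c,str(y0+i),(0,int(i*s)+4),0,.35,(255,255,0),1)
    cv2.imwrite(f,c[:,:,::-1])
def ray(n,px):
    c=manip.get_calibration(n);K=np.array(c["K"]);R=np.array(c["R"]);t=np.array(c["t"])
    d=np.array([(px[0]-K[0,2])/K[0,0],(px[1]-K[1,2])/K[1,1]]);u=d.copy()
    for _ in range(10): u=d/(1+c["k1"]*(u@u))
    v=R.T@np.array([u[0],u[1],1]); return -R.T@t,v/np.linalg.norm(v)
def onz(n,px,z):
    o,v=ray(n,px); return o+v*(z-o[2])/v[2]
def tri(pt,ps):
    o1,v1=ray("top",pt);o2,v2=ray("side",ps)
    a=np.linalg.lstsq(np.c_[v1,-v2],o2-o1,rcond=None)[0]
    p=o1+a[0]*v1;q=o2+a[1]*v2; return (p+q)/2,np.linalg.norm(p-q)
def proj(n,X):
    c=manip.get_calibration(n);p=np.array(c["R"])@X+c["t"];u=p[:2]/p[2];u=u*(1+c["k1"]*(u@u))
    return u*np.array([c["K"][0][0],c["K"][1][1]])+np.array([c["K"][0][2],c["K"][1][2]])
E
python3 - <<'E'
from h import *
a=avg("top");b=avg("side");np.save("a.npy",a);np.save("b.npy",b)
crop(a,130,130,190,140,4,"pics/t1.png");crop(b,160,170,190,140*1,4,"pics/s1.png")
crop(a,300,140,100,80,7,"pics/t2.png");crop(b,170,300,110,85,7,"pics/s2.png")
E
```

```text
(no output)
```

View pics/t1.png

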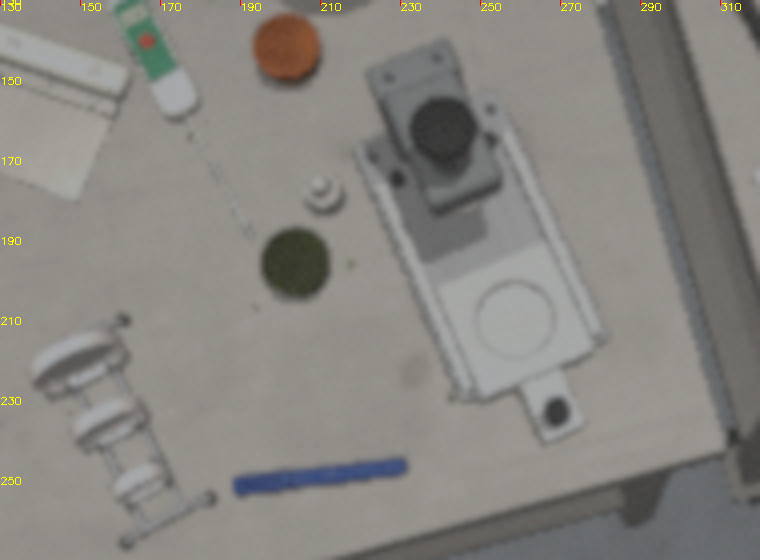

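View pics/s1.png

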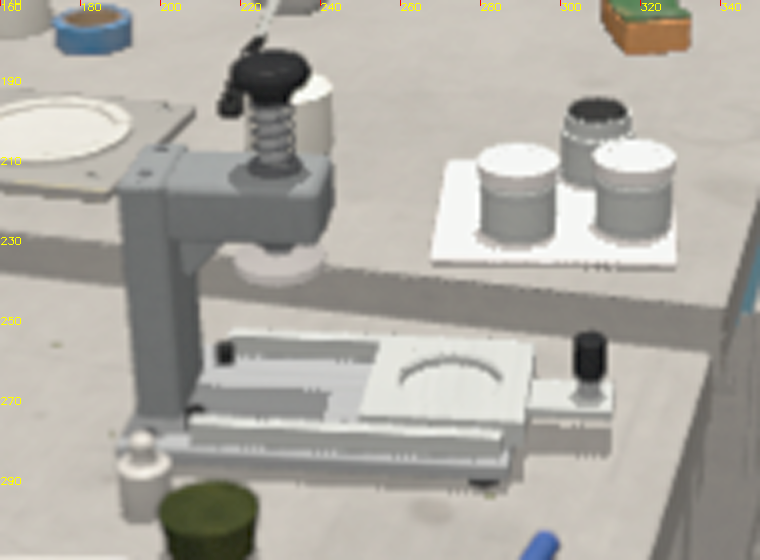

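View pics/t2.png

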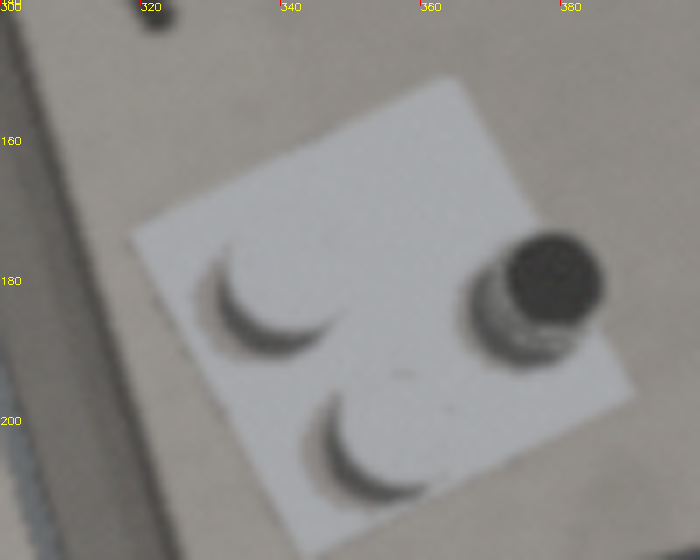

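View pics/s2.png

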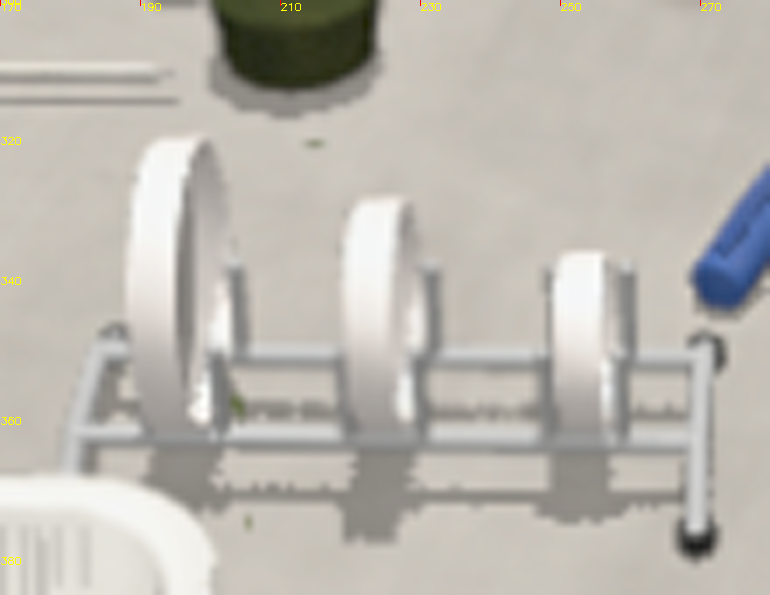

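The crops show the following:
- **Press:** plunger knob top at (239,162) and nest ring centre at (257.5,209), both in the top view. Carriage knob at (267.5,232) in the top view and (305,256) in the side view.
- **Tin:** plug at (377.5,179) in the top view and (307,197) in the side view.
- **Lids, top view:** large at (147,218), middle at (156,233), small at (163,250).
- **Lids, side view:** at x ≈ 194, 222 and 253. Their open sides face right, towards the robot.

A strip runs between the two tables. It could be a step or a gap, so I'll check the heights.

```bash
python3 - <<'E'
from h import *
np.set_printoptions(precision=4,suppress=True)
a=np.load("a.npy").astype(int);b=np.load("b.npy").astype(int)
def dark(im,x0,y0,w,h,thr):
    m=(im[y0:y0+h,x0:x0+w].max(2)<thr).astype(np.uint8)
    n,l,s,c=cv2.connectedComponentsWithStats(m); i=1+np.argmax(s[1:,4]); return c[i]+[x0,y0],s[i]
pt,s1=dark(a,362,168,28,20,75); ps,s2=dark(b,300,188,18,13,75)
print("plug",pt,s1,ps,s2,tri(pt,ps))
kt,s1=dark(a,228,150,22,25,60); ks,s2=dark(b,214,180,24,16,60); print("plunger knob",kt,s1,ks,s2,tri(kt,ks))
ct,s1=dark(a,260,225,14,14,70); cs,s2=dark(b,300,250,14,17,70); print("carr knob",ct,s1,cs,s2,tri(ct,cs))
n=(257.5,209);print("nest edge z36",onz("top",n,.036),"side ring",onz("side",(272,266.5),.036))
for q in [(319,173),(364,151),(389.5,196),(344,219)]: print("board",onz("top",q,.008), proj("side",onz("top",q,.008)))
print("tri corners",tri((319,173),(268,235.5)),tri((344,219),(328.5,235.5)),tri((364,151),(271,210)))
# tests of the strip
for q in [(284,140),(311.5,240),(300,140),(329,250)]: print(q,onz("top",q,0),proj("side",onz("top",q,0)))
for q in [(200,247),(338,256),(330,248),(200,231)]: print(q,onz("side",q,0),proj("top",onz("side",q,0)))
E
```

```text
plug [376.6667 180.7941] [  5   5  19  15 204] [308.8657 197.2836] [ 2  7 14  6 67] (array([ 0.6529, -0.2787,  0.0624]), np.float64(0.0002113713612049439))
plunger knob [239.2012 164.4054] [  0   4  22  21 333] [225.8478 188.6826] [  1   0  22  16 230] (array([0.6588, 0.1176, 0.2182]), np.float64(0.0053369362162005345))
carr knob [268.5758 232.7576] [ 6  5  6  7 33] [307.0891 258.7624] [  3   3   9  13 101] (array([0.5005, 0.0441, 0.0533]), np.float64(0.0007670339347505058))
nest edge z36 [0.5758 0.0776 0.036 ] side ring [0.5678 0.0861 0.036 ]
board [ 0.6953 -0.1135  0.008 ] [268.0758 232.757 ]
board [ 0.7666 -0.2584  0.008 ] [271.873  209.7388]
board [ 0.619  -0.3292  0.008 ] [326.1066 210.6062]
board [ 0.548  -0.1853  0.008 ] [328.292 233.708]
tri corners (array([ 0.6973, -0.1147, -0.0011]), np.float64(0.0015633556835280824)) (array([ 0.5485, -0.1865,  0.0021]), np.float64(0.0013549767154282073)) (array([ 0.7683, -0.2583,  0.0065]), np.float64(0.002383010165966357))
(284, 140) [ 0.8093 -0.0054  0.    ] [210.8648 242.1205]
(311.5, 240) [ 0.4855 -0.085   0.    ] [334.7782 257.0183]
(300, 140) [ 0.8088 -0.0567  0.    ] [222.1184 234.7906]
(329, 250) [ 0.4546 -0.1371  0.    ] [353.9711 251.1544]
(200, 247) [0.8175 0.0315 0.    ] [272.5135 137.7232]
(338, 256) [ 0.4805 -0.0938  0.    ] [314.4246 241.6143]
(330, 248) [ 0.5159 -0.1244  0.    ] [324.1334 229.998 ]
(200, 231) [ 0.8778 -0.0472  0.    ] [296.6221 120.0303]
```

The board corners and plug height agree with z = 0 on both tables, so the strip is only a seam. Next I'll measure the neighbouring tins, the rack and the lid, and refine the press axis.

```bash
python3 - <<'E'
from h import *
np.set_printoptions(precision=4,suppress=True)
a=np.load("a.npy").astype(np.uint8);b=np.load("b.npy").astype(np.uint8)
P=[onz("top",q,.036) for q in [(239.5,201.2),(265.7,190.7),(279.2,215.7),(250,230)]]
c=np.mean(P,0); print("block c",c,[np.linalg.norm(P[i]-P[i-1]) for i in range(4)], [np.degrees(np.arctan2(*(p)[1::-1])) for p in (P[0]-P[3],P[1]-P[2])], [np.degrees(np.arctan2(*(p)[1::-1]))+90 for p in (P[1]-P[0],P[2]-P[3])])
Q=[onz("side",q,.036) for q in [(249.5,274),(294,255.7),(256,254),(289.5,276)]]
print("side block",np.array(Q),np.mean(Q,0))
# side-of base rails outer edges, top z18
for q in [((220,166),(244.5,227.5)),((257,153.5),(281,214))]:
    u,v=onz("top",q[0],.018),onz("top",q[1],.018); print("rail yaw",np.degrees(np.arctan2(*(u-v)[1::-1])),u,v)
for n,t,s in [("ct_a",(340,176.5),(289.5,211.5)),("ct_b",(356.5,200),(319,211.5))]: print(n,tri(t,s),onz("top",t,.061))
print("feet FR",tri((183,254),(269.5,349)),"FL",tri((161.5,265),(269,376)),"BR",tri((161,210),(186,347)))
# white lid masks
for n,im,bx in (("top",a,(145,222,26,22)),("side",b,(215,324,16,44))):
    x,y,w,h=bx; g=im[y:y+h,x:x+w].min(2); m=(g>(175 if n=="top" else 180)).astype(np.uint8)
    k,l,s,cc=cv2.connectedComponentsWithStats(m);i=1+np.argmax(s[1:,4]);print(n,cc[i]+[x,y],s[i],g.max(),np.median(g))
E
```

```text
block c [0.5749 0.0743 0.036 ] [np.float64(0.09382616020161233), np.float64(0.08534927418422435), np.float64(0.08739949886429904), np.float64(0.0969587852430493)] [np.float64(20.04437164961666), np.float64(27.366876949089377)] [np.float64(21.97429252712101), np.float64(25.97237040250738)]
side block [[0.5948 0.139  0.036 ]
 [0.5478 0.0165 0.036 ]
 [0.6315 0.0519 0.036 ]
 [0.513  0.1045 0.036 ]] [0.5718 0.078  0.036 ]
rail yaw 21.82805064440162 [0.7181 0.1959 0.018 ] [0.5229 0.1177 0.018 ]
rail yaw 20.647900105355188 [0.758  0.0804 0.018 ] [0.5634 0.0071 0.018 ]
ct_a (array([ 0.665 , -0.1725,  0.0559]), np.float64(0.008306745544682656)) [ 0.6675 -0.1702  0.061 ]
ct_b (array([ 0.5948, -0.2184,  0.0521]), np.float64(0.0045823608757530965)) [ 0.5949 -0.2159  0.061 ]
feet FR (array([0.447 , 0.3047, 0.0022]), np.float64(0.0019326030952612303)) FL (array([0.4132, 0.3677, 0.0016]), np.float64(0.0010674381318575843)) BR (array([0.5834, 0.378 , 0.0046]), np.float64(0.0027142125444596836))Traceback (most recent call last):
  File "<stdin>", line 16, in <module>
    return _wrapfunc(a, 'argmax', axis=axis, out=out, **kwds)
    return bound(*args, **kwds)
ValueError: attempt to get argmax of an empty sequence
```

```bash
cat >> h.py <<'E'
def go(xyz,yaw_y=None):
    "travel (cm, tool axes) and roll to reach xyz with finger axis at yaw_y (rad)"
    s=manip.state();R=np.array(s["tool_rot"]);d=R.T@(np.array(xyz)-s["eef_pos"])*100
    y=np.arctan2(R[1,1],R[0,1]); r=0 if yaw_y is None else -((yaw_y-y+np.pi)%(2*np.pi)-np.pi)
    print("clock %.2f"%s["clock"],"travel",np.round(d,2),"roll %.3f"%r,"q6 %.2f yaw_y %.3f"%(s["joints"][5],y))
E
python3 - <<'E'
from h import *
np.set_printoptions(precision=4,suppress=True)
print(tri((378.7,180),(309.5,197.5)),onz("top",(378.7,180),.063))
go((.654,-.283,.15),.38)
E
```

```text
(array([ 0.6554, -0.2861,  0.0589]), np.float64(0.0016548233177393398)) [ 0.655  -0.2847  0.063 ]
clock 0.50 travel [ 56.55 -16.64   7.26] roll -1.705 q6 -0.06 yaw_y -1.325
```

```bash
python3 -m inch '{"travel":[[56.6,-16.4,3],[56.6,-16.4,3],[56.6,-16.4,3],[56.6,-16.4,3],[56.6,-16.4,3],[56.6,-16.4,3],[56.6,-16.4,3],[56.6,-16.4,3],[56.6,-16.4,3],[56.6,-16.4,3],[56.6,-16.4,3],[56.6,-16.4,3],[56.6,-16.4,7.2],[56.6,-16.4,7.2],[56.6,-16.4,7.2],[56.6,-16.4,7.2]],"roll":[-1.7,-1.7,-1.7,-1.7,-1.7,-1.7,-1.7,-1.7,-1.7,-1.7,-1.7,-1.7,-1.7,-1.7,-1.7,-1.7]}' 7.6 10
python3 - <<'E'
from h import *
go((.655,-.285,.019),.38)
b=avg("side",1);crop(b,250,90,120,120,5,"pics/s3.png")
E
```

```text
clock: 2.1
eef_pos: [0.6549, -0.2863, 0.1532]
tool_rot: [[-0.365, 0.931, 0.002], [0.931, 0.365, -0.001], [-0.002, 0.002, -1.0]]
force: [-0.4, 0.4, 0.6]
opening: 0.0763
gripper_force: 0.0
clock 2.10 travel [ 0.14  0.03 13.42] roll -0.006 q6 -0.83 yaw_y 0.374
```

View pics/s3.png

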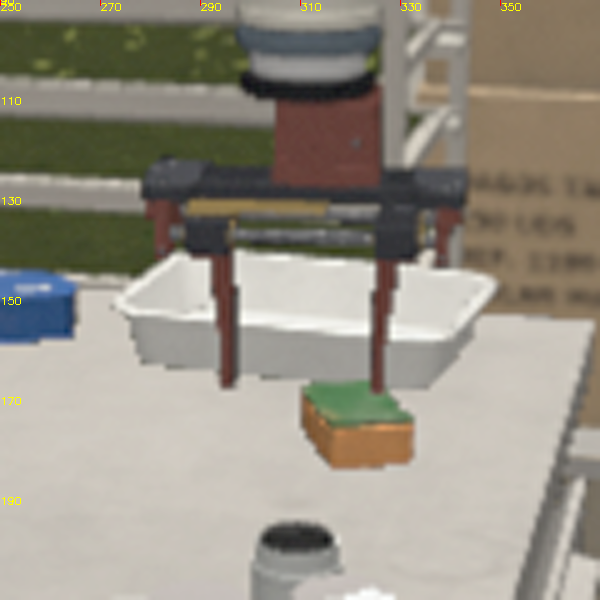

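The side view shows the fingertips at (295,167) and (325,168). They straddle the tin's plug at (309,197), so I'll go down and grip.

```bash
python3 -m inch '{"travel":[[0.1,0,4],[0.1,0,8],[0.1,0,11],[0.1,0,13.3],[0.1,0,13.3],[0.1,0,13.3],[0.1,0,13.3]],"roll":[0,0,0,0,0,0,0]}' && python3 -m inch '{"travel":[[0,0,0],[0,0,0],[0,0,0],[0,0,0],[0,0,0]],"roll":[0,0,0,0,0]}' 4 15
```

```text
clock: 2.85
eef_pos: [0.6561, -0.2853, 0.0214]
tool_rot: [[-0.366, 0.931, 0.005], [0.931, 0.366, -0.002], [-0.004, 0.003, -1.0]]
force: [-0.5, -0.6, 0.9]
opening: 0.0766
gripper_force: 0.0
clock: 3.35
eef_pos: [0.6552, -0.2843, 0.0185]
tool_rot: [[-0.366, 0.93, 0.001], [0.93, 0.366, -0.0], [-0.001, 0.001, -1.0]]
force: [0.4, 0.4, 2.8]
opening: 0.0535
gripper_force: 15.0
```

```bash
python3 -m inch '{"travel":[[0,0,-3],[0,0,-7],[0,0,-12],[0,0,-12],[0,0,-12]],"roll":[0,0,0,0,0]}' && python3 - <<'E'
from h import *
print(manip.state()["eef_pos"])
go((.574,.077,.14),-1.19)
E
```

```text
clock: 3.85
eef_pos: [0.6553, -0.2846, 0.1391]
tool_rot: [[-0.366, 0.931, 0.002], [0.931, 0.366, -0.001], [-0.002, 0.002, -1.0]]
force: [0.5, 0.8, -2.7]
opening: 0.0536
gripper_force: 15.0
[ 0.65525104 -0.28455939  0.13914978]
clock 3.85 travel [36.62  5.68 -0.15] roll 1.565 q6 -0.83 yaw_y 0.375
```

```bash
python3 -m inch '{"travel":[[36.6,5.7,0],[36.6,5.7,0],[36.6,5.7,0],[36.6,5.7,0],[36.6,5.7,0],[36.6,5.7,0],[36.6,5.7,0],[36.6,5.7,0],[36.6,5.7,0],[36.6,5.7,0],[36.6,5.7,0],[36.6,5.7,0],[36.6,5.7,0],[36.6,5.7,0],[36.6,5.7,0]],"roll":[1.56,1.56,1.56,1.56,1.56,1.56,1.56,1.56,1.56,1.56,1.56,1.56,1.56,1.56,1.56]}' && python3 - <<'E'
from h import *
go((.574,.077,.14),-1.19)
b=avg("side",3);t=avg("top",3);np.save("b2.npy",b);np.save("a2.npy",t)
c=np.hstack([cv2.resize(b[190:300,210:330],None,fx=3.3,fy=4.5,interpolation=2),cv2.resize(t[140:250,210:330],None,fx=3.3,fy=4.5,interpolation=2)])
cv2.imwrite("pics/m.png",(255*(c/255.)**.7).astype(np.uint8)[:,:,::-1])
E
```

```text
clock: 5.35
eef_pos: [0.5735, 0.0771, 0.1371]
tool_rot: [[0.926, 0.377, -0.001], [0.377, -0.926, -0.0], [-0.001, -0.0, -1.0]]
force: [1.8, -1.1, -1.7]
opening: 0.0537
gripper_force: 15.0
clock 5.35 travel [ 0.04  0.02 -0.29] roll 0.006 q6 1.26 yaw_y -1.184
```

View pics/m.png

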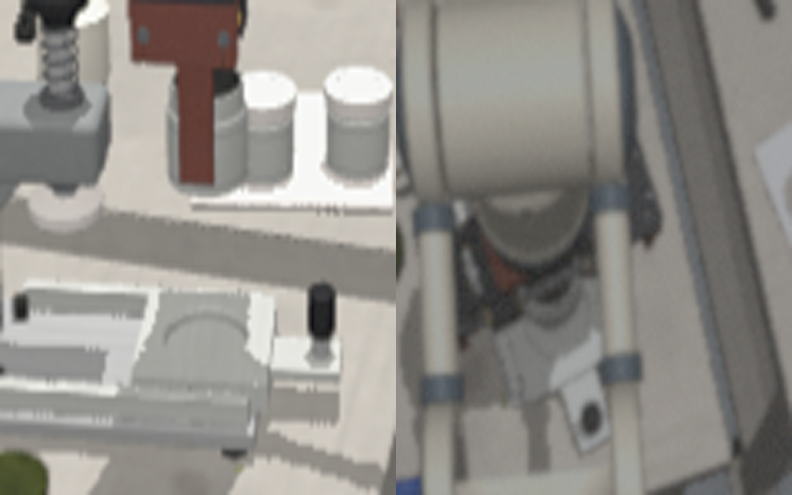

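The side view (left half) shows the held tin between u = 260.9 and 284.5, with its bottom at v ≈ 232. The nest ring below spans u ≈ 260–285. The arm hides the nest in the top view, so I'll fit the ring in the earlier clear pictures and compare projections.

```bash
python3 - <<'E'
from h import *
np.set_printoptions(precision=4,suppress=True)
a=np.load("a.npy");b=np.load("b.npy");b2=np.load("b2.npy")
# ring in the top view: dark line -> blackhat
g=cv2.cvtColor(a,cv2.COLOR_RGB2GRAY)[195:226,243:276];G=cv2.resize(g,None,fx=6,fy=6,interpolation=2)
bh=cv2.morphologyEx(G,cv2.MORPH_BLACKHAT,np.ones((25,25)))
# radial ridge: for each angle find max of blackhat
best=[]
cx,cy=(258.9-243)*6+2.5,(210.1-195)*6+2.5
for th in np.linspace(0,2*np.pi,72,endpoint=False):
    r=np.arange(45,76,.5);x=cx+r*np.cos(th);y=cy+r*np.sin(th)
    v=cv2.remap(bh,x.astype(np.float32)[None],y.astype(np.float32)[None],1)[0]
    i=v.argmax(); best.append((x[i],y[i],v[i]))
best=np.array(best);k=best[:,2]>np.median(best[:,2])*.6
e=cv2.fitEllipse(best[k,:2].astype(np.float32));c=(np.array(e[0])-2.5)/6+[243,195]
print("ring",c,np.array(e[1])/6,k.sum(),onz("top",c,.036),onz("top",c,.0345))
N=onz("top",c,.036);print("nest->side",proj("side",N), "ring arc ends", proj("side",N+[ .0287*.871,.0287*.491,0]),proj("side",N-[.0287*.871,.0287*.491,0]))
s=manip.state();T=s["eef_pos"]
for z in (-.0105,.01,.0275): print("tin->side",proj("side",T+[0,0,z]))
row=b2[222].mean(1);print("row222",row[255:292].astype(int));row=b2[228].mean(1);print("row228",row[255:292].astype(int))
print("ring rows side",b[262].mean(1)[255:292].astype(int),b[265].mean(1)[255:292].astype(int))
# carriage knob
for n,p,z in (("top",(268.6,232.7),.06),("side",(305.2,253.5),.066)): print(n,onz(n,p,z))
E
```

```text
ring [258.3329 209.5641] [18.5935 19.0806] 62 [0.5741 0.0751 0.036 ] [0.5744 0.0752 0.0345]
nest->side [272.0188 263.7903] ring arc ends [259.5142 263.8981] [284.5277 263.6753]
tin->side [271.1206 228.1125]
tin->side [270.985  219.6661]
tin->side [270.8679 212.3561]
row222 [179 179 179 178 176 139 102 102 105  55  41  42  44  43  43  44  43  42
  41  50 113 114 112 111 108 105 102 100  95  91 105 115 116 116 116 116
 115]
row228 [179 179 178 178 176 157 104 100 106  63  43  43  44  44  43  44  44  43
  41  49 104 111 109 108 106 104 101  97  88  86 101 110 114 114 114 112
 112]
ring rows side [215 216 216 217 210 149 129 109 115 139 152 207 212 217 215 214 215 216
 216 213 208 211 211 211 189 147 133 112 135 175 208 216 216 214 212 215
 217] [215 215 216 215 185 139 205 218 217 217 215 212 216 216 213 213 214 213
 212 210 210 211 212 212 212 214 216 217 209 169 184 215 216 213 215 217
 213]
top [0.5    0.0441 0.06  ]
side [0.5046 0.045  0.066 ]
```

```bash
python3 - <<'E'
from h import *
np.set_printoptions(precision=3,suppress=True)
s=manip.state();T=np.array(s["eef_pos"]);R=np.array(s["tool_rot"]);b2=np.load("b2.npy")
for d in (.027,.0335,.0402): print(d,[proj("side",T-R[:,1]*d+R[:,0]*x) for x in (-.01,.01)])
print("col 269",b2[224:240,269].astype(int).tolist())
print("row226",b2[226,260:280,0])
go((.5765,.0761,.06),-1.19)
E
```

```text
0.027 [array([273.932, 229.176]), array([264.758, 228.76 ])]
0.0335 [array([273.533, 230.458]), array([264.31 , 230.037])]
0.0402 [array([273.117, 231.794]), array([263.842, 231.367])]
col 269 [[67, 36, 30], [66, 35, 29], [66, 35, 30], [67, 35, 29], [67, 34, 29], [67, 34, 29], [68, 46, 42], [92, 90, 87], [118, 120, 115], [162, 160, 154], [234, 226, 218], [143, 136, 131], [126, 121, 114], [188, 180, 169], [185, 177, 166], [116, 112, 104]]
row226 [161 107 102 107  76  67  66  67  66  66  67  66  67  65  65 107 112 111
 108 108]
clock 5.65 travel [0.22 0.2  7.77] roll 0.005 q6 1.26 yaw_y -1.185
```

```bash
python3 -m inch '{"travel":[[0.2,0.2,3],[0.2,0.2,6],[0.2,0.2,7.7],[0.2,0.2,8.5],[0.2,0.2,8.9],[0.2,0.2,9.1],[0.2,0.2,9.3],[0.2,0.2,9.3]],"roll":[0,0,0,0,0,0,0,0]}' && python3 - <<'E'
from h import *
b=avg("side",2);np.save("b3.npy",b);go((.5765,.0761,.0395),-1.19)
crop(b,220,190,110,110,5,"pics/s4.png")
E
```

```text
clock: 6.45
eef_pos: [0.5768, 0.0761, 0.0455]
tool_rot: [[0.926, 0.376, 0.001], [0.376, -0.926, 0.0], [0.001, 0.0, -1.0]]
force: [-0.7, -0.3, -1.9]
opening: 0.0532
gripper_force: 15.0
clock 6.55 travel [-0.02 -0.01  0.59] roll 0.005 q6 1.26 yaw_y -1.185
```

View pics/s4.png

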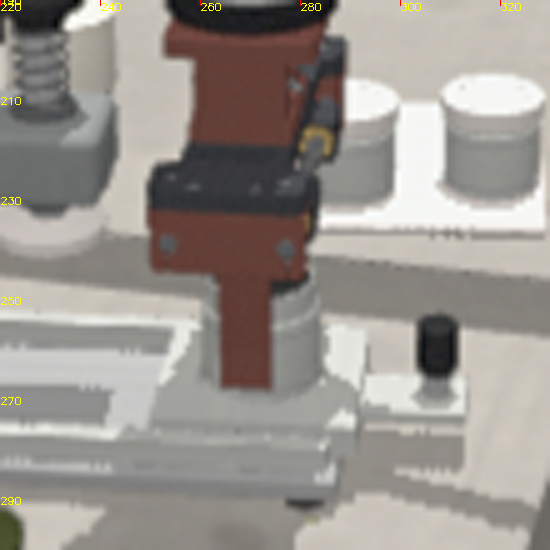

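The tin spans u ≈ 259–284 (centre about 272) and sits over the nest ring, with no contact force yet. I'll keep lowering it.

```bash
python3 -m inch '{"travel":[[0,0,0.2],[0,0,0.4],[0,0,0.6],[0,0,0.7],[0,0,0.7],[0,0,0.7]],"roll":[0,0,0,0,0,0]}'
```

```text
clock: 7.15
eef_pos: [0.577, 0.0764, 0.0394]
tool_rot: [[0.926, 0.376, 0.002], [0.376, -0.926, 0.001], [0.002, 0.0, -1.0]]
force: [-2.3, 1.1, 5.1]
opening: 0.0536
gripper_force: 15.0
```

```bash
python3 -m inch '{"travel":[[0,0,-0.1],[0,0,-0.1],[0,0,-0.1],[0,0,-0.1],[0,0,-4],[0,0,-8],[0,0,-12],[0,0,-14],[0,0,-14],[0,0,-14]],"roll":[0,0,0,0,0,0,0,0,0,0]}' 7.6 && python3 - <<'E'
from h import *
go((.40,.45,.19),None)
go((.498,.373,.15),2.06)
go((.498,.373,.15),-1.08)
E
```

```text
clock: 8.15
eef_pos: [0.5762, 0.0761, 0.1767]
tool_rot: [[0.927, 0.376, -0.001], [0.376, -0.927, -0.0], [-0.001, -0.0, -1.0]]
force: [-0.9, -0.7, -0.6]
opening: 0.076
gripper_force: 0.0
clock 8.15 travel [ -2.26 -41.28  -1.32] roll 0.000 q6 1.26 yaw_y -1.185
clock 8.15 travel [  3.93 -30.45   2.68] roll 3.038 q6 1.26 yaw_y -1.185
clock 8.15 travel [  3.93 -30.45   2.68] roll -0.105 q6 1.26 yaw_y -1.185
```

```bash
python3 -m inch '{"travel":[[3.9,-30.4,0],[3.9,-30.4,0],[3.9,-30.4,0],[3.9,-30.4,0],[3.9,-30.4,0],[3.9,-30.4,0],[3.9,-30.4,2.7],[3.9,-30.4,4],[3.9,-30.4,4],[3.9,-30.4,4],[3.9,-30.4,4]],"roll":[-0.1,-0.1,-0.1,-0.1,-0.1,-0.1,-0.1,-0.1,-0.1,-0.1,-0.1]}' && python3 - <<'E'
from h import *
np.set_printoptions(precision=2,suppress=True)
go((.498,.373,.06),-1.08)
b=avg("side",2);b0=np.load("b.npy")
s=manip.state();T=np.array(s["eef_pos"]);R=np.array(s["tool_rot"])
print("tip proj",proj("side",T-R[:,1]*.038),proj("side",T+R[:,1]*.038))
d=np.array([.881,.472,0]);
for z in (.038,.042,.046):
  C=np.array([.498,.373,z]); print(z,"lid faces top/centre",[proj("side",C+d*k+[0,0,h]) for k,h in ((.006,.0285),(-.006,.0285),(0,-.0285))], [proj("top",C+[0,0,.0285])])
c=np.hstack([cv2.resize(b[240:380,160:280],None,fx=3.3,fy=3.3,interpolation=2),cv2.resize(b0[300:380,170:270],None,fx=4,fy=5.775,interpolation=2)])
cv2.imwrite("pics/m2.png",c[:,:,::-1]);print(c.shape)
E
```

```text
clock: 9.25
eef_pos: [0.4989, 0.3714, 0.1386]
tool_rot: [[0.885, 0.465, 0.001], [0.465, -0.885, 0.001], [0.001, 0.0, -1.0]]
force: [0.7, -0.1, 0.1]
opening: 0.0758
gripper_force: 0.0
clock 9.25 travel [-0.02 -0.19  7.86] roll -0.007 q6 1.67 yaw_y -1.087
tip proj [218.64 309.35] [224.49 284.44]
0.038 lid faces top/centre [array([220.7 , 332.36]), array([227.6 , 332.43]), array([225.96, 358.42])] [array([154.93, 234.05])]
0.042 lid faces top/centre [array([220.57, 330.47]), array([227.48, 330.54]), array([225.84, 356.65])] [array([154.52, 233.84])]
0.046 lid faces top/centre [array([220.43, 328.58]), array([227.35, 328.65]), array([225.71, 354.86])] [array([154.1 , 233.64])]
(462, 796, 3)
```

View pics/m2.png

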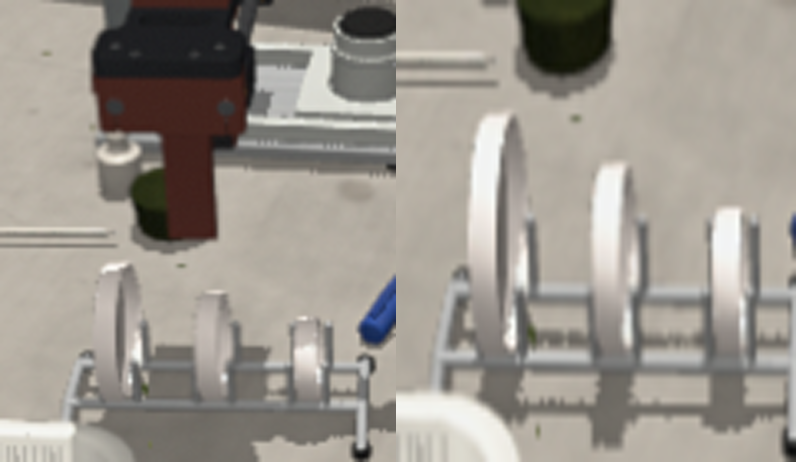

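The near fingertip is at u ≈ 218 where the projection says 218.6. The lid spans v ≈ 328–363 and is centred near u = 223.5, which puts it about 2 mm further along the rack axis with its centre at z ≈ 38 mm. I'll go down and grip it across its diameter.

```bash
python3 -m inch '{"travel":[[0.2,-0.2,4],[0.2,-0.2,7],[0.2,-0.2,9],[0.2,-0.2,10.4],[0.2,-0.2,10.4],[0.2,-0.2,10.4],[0.2,-0.2,10.4]],"roll":[0,0,0,0,0,0,0]}' && python3 -m inch '{"travel":[[0,0,0],[0,0,0],[0,0,0],[0,0,0],[0,0,0]],"roll":[0,0,0,0,0]}' 4 8 && python3 - <<'E'
from h import *
b=avg("side",2);crop(b,160,270,120,110,5,"pics/s5.png")
E
```

```text
clock: 10.05
eef_pos: [0.4999, 0.3757, 0.0358]
tool_rot: [[0.884, 0.467, 0.003], [0.467, -0.884, 0.002], [0.003, -0.0, -1.0]]
force: [-0.5, 0.5, 0.6]
opening: 0.076
gripper_force: 0.0
clock: 10.55
eef_pos: [0.4991, 0.3754, 0.0343]
tool_rot: [[0.884, 0.467, 0.001], [0.467, -0.884, 0.001], [0.001, -0.0, -1.0]]
force: [0.6, 0.7, 2.8]
opening: 0.0575
gripper_force: 8.0
```

View pics/s5.png

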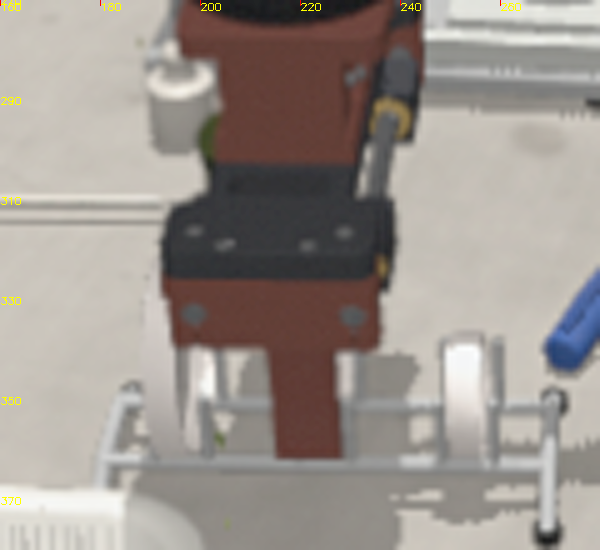

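The near finger is on the lid at (220,357). The opening is 57.5 mm, which matches the lid's 57 mm diameter. That was the last picture I'll view, so I'll use numeric measurements from here. I'll lift the lid and move to the free patch.

```bash
python3 -m inch '{"travel":[[0,0,-1],[0,0,-3],[0,0,-6],[0,0,-9],[0,0,-10],[0,0,-10]],"roll":[0,0,0,0,0,0]}' && python3 - <<'E'
from h import *
np.set_printoptions(precision=3,suppress=True)
print("cup",onz("top",(203.5,195.5),.046),"marker",onz("top",(189,250.5),.015),onz("top",(231,246),.015),"weight",onz("top",(211,177),.04),"base",onz("top",(244,230),.018))
go((.545,.245,.08),-1.08)
b=manip.camera("side").astype(int)
s=manip.state();T=np.array(s["eef_pos"]);print(T,"lid c proj",proj("side",T+[0,0,.004]))
for v in range(300,340,5): print(v,b[v,195:250].min(1))
E
```

```text
clock: 11.25
eef_pos: [0.4996, 0.3756, 0.1358]
tool_rot: [[0.884, 0.467, 0.003], [0.467, -0.884, 0.002], [0.004, -0.0, -1.0]]
force: [1.1, 0.9, -0.6]
opening: 0.0574
gripper_force: 8.0
cup [0.617 0.239 0.046] marker [0.455 0.284 0.015] [0.468 0.158 0.015] weight [0.676 0.219 0.04 ] base [0.515 0.119 0.018]
clock 11.25 travel [-2.11 13.67  5.57] roll -0.005 q6 1.68 yaw_y -1.085
[0.499 0.375 0.134] lid c proj [220.564 298.119]
300 [106 105 109 127 112  46  22  20  20  21  21  21  24  22  27  28  29  29
  28  28  28  30  29  29  28  29  27  27  34  96 162 168 169 171 172 171
 170 169 169 167 166 167 166 166 166 166 166 162 159 156 159 159 160 160
 159]
305 [169 169 170 171 170 141  72  18   8   8  10  10  13   6  14  26  28  30
  30  29  32  29  30  30  29  31  31  28  28  70 155 158 164 169 169 168
 167 166 165 165 164 163 163 164 164 159 158 158 159 160 160 159 158 158
 159]
310 [168 167 169 169 147 110 104  85  46  17  11   9   7  12  11  24  30  29
  29  30  29  29  29  30  28  27  28  25  26  50 123 162 171 169 168 166
 166 166 166 165 163 163 160 159 158 157 159 160 160 160 160 16
[... 460 characters left out ...]
161 160
 161]
325 [155 128 128 128 127 126 142 161 164 164 165 166 167 167 168 169 167 166
 164 166 167 170 172 172 171 170 171 170 168 164 163 162 164 165 168 168
 168 167 167 167 167 168 167 168 167 167 167 166 163 163 163 163 164 163
 165]
330 [142 102 119 147 148 146 144 150 164 166 165 166 165 165 163 162 161 161
 161 163 164 165 165 164 162 161 160 159 160 161 162 163 164 165 165 165
 165 164 163 163 162 164 164 164 166 168 168 168 167 166 166 167 166 167
 168]
335 [109  97 117 162 166 165 170 173 155 165 165 165 165 164 164 163 163 165
 165 164 164 164 163 162 163 164 162 163 164 164 163 163 162 159 159 158
 157 157 158 159 160 162 164 164 163 165 164 163 163 162 162 165 168 169
 168]
```

```bash
python3 - <<'E'
from h import *
b=manip.camera("side").astype(int)
for v in (345,350): print(v,b[v,195:250].min(1))
for v in range(270,317,4): print(v,[tuple(x) for x in b[v,220:236]])
E
```

```text
345 [ 99  95 117 178 182 202 238 226 121 102 121 141 142 133 121 142 145 144
 132 124 143 146 144 142 124  97 101 113 134 129 128 128 129 145 145 127
 106 103 131 147 147 146 147 149 149 152 161 166 165 164 166 168 165 126
 157]
350 [114 100 137 171 139 116 115 148 119 115 120 126 126 127 125 125 127 126
 126 127 127 128 124 116 109 109 116 116 123 127 126 126 121 120 117 105
 105 111 120 126 125 125 125 128 162 187 193 192 192 192 191 169 172 142
 179]
270 [(np.int64(68), np.int64(35), np.int64(30)), (np.int64(67), np.int64(36), np.int64(30)), (np.int64(67), np.int64(34), np.int64(29)), (np.int64(67), np.int64(35), np.int64(29)), (np.int64(68), np.int64(36), np.int64(29)), (np.int64(68), np.int64(36), np.int64(30)), (np.int64(69), np.int64(38), np.int64(32)), (np.int64(68), np.int64(35), np.int64(29)), (np.int64(67), np.int64(35), np.int64(28)), (np.int64(67), np.int64(36), np.int64(29)), (np.int64(68), np.int64(36), np.int64(30)), (np.int64(66), np.int64(34), np.int64(29)), (np.int64(53), np.int64(31), np.int64(24)), (np.int64(67), np.int64(52), np.int64(32)), (np.int64(38), np.int
[... 7435 characters left out ...]
int64(173), np.int64(167), np.int64(158)), (np.int64(173), np.int64(167), np.int64(157)), (np.int64(172), np.int64(166), np.int64(156)), (np.int64(174), np.int64(168), np.int64(158)), (np.int64(179), np.int64(173), np.int64(162)), (np.int64(187), np.int64(180), np.int64(169)), (np.int64(189), np.int64(181), np.int64(170)), (np.int64(188), np.int64(180), np.int64(169)), (np.int64(188), np.int64(180), np.int64(168)), (np.int64(187), np.int64(180), np.int64(169)), (np.int64(186), np.int64(179), np.int64(167)), (np.int64(186), np.int64(178), np.int64(167)), (np.int64(184), np.int64(176), np.int64(165)), (np.int64(183), np.int64(175), np.int64(164)), (np.int64(180), np.int64(173), np.int64(162))]
```

```bash
python3 -m inch '{"travel":[[-2,7,0],[-2,14,0],[-2,14,0],[-2,14,4],[-2,14,8],[-2,14,9.4],[-2,14,9.4],[-2,14,9.4],[-2,14,9.4]],"roll":[0,0,0,0,0,0,0,0,0]}' && python3 -m inch '{"travel":[[0,0,0.7],[0,0,1],[0,0,1.2],[0,0,1.3],[0,0,1.3]],"roll":[0,0,0,0,0]}'
```

```text
clock: 12.25
eef_pos: [0.5477, 0.2428, 0.0421]
tool_rot: [[0.884, 0.467, 0.003], [0.467, -0.884, 0.001], [0.004, 0.0, -1.0]]
force: [0.3, 0.1, 0.8]
opening: 0.0576
gripper_force: 8.0
clock: 12.75
eef_pos: [0.5464, 0.2419, 0.0264]
tool_rot: [[0.884, 0.467, -0.0], [0.467, -0.884, -0.0], [-0.0, -0.0, -1.0]]
force: [-0.6, -0.5, -0.4]
opening: 0.0578
gripper_force: 8.0
```

```bash
python3 -m inch '{"travel":[[0,0,0.2],[0,0,0.2],[0,0,0.2]],"roll":[0,0,0]}' && python3 -m inch '{"travel":[[0,0,0.2],[0,0,0.2],[0,0,0.2]],"roll":[0,0,0]}'
```

```text
clock: 13.05
eef_pos: [0.5465, 0.242, 0.0246]
tool_rot: [[0.884, 0.467, -0.0], [0.467, -0.884, -0.0], [-0.0, -0.0, -1.0]]
force: [0.4, 0.1, 0.1]
opening: 0.0575
gripper_force: 8.0
clock: 13.35
eef_pos: [0.5465, 0.242, 0.0225]
tool_rot: [[0.884, 0.467, -0.0], [0.467, -0.884, -0.0], [-0.0, -0.0, -1.0]]
force: [0.0, 0.8, 0.7]
opening: 0.0576
gripper_force: 8.0
```

```bash
python3 -m inch '{"travel":[[0,0,0.15],[0,0,0.15],[0,0,0.15]],"roll":[0,0,0]}' && python3 -m inch '{"travel":[[0,0,0.15],[0,0,0.15],[0,0,0.15]],"roll":[0,0,0]}'
```

```text
clock: 13.65
eef_pos: [0.5465, 0.242, 0.0211]
tool_rot: [[0.884, 0.467, -0.0], [0.467, -0.884, -0.0], [-0.0, -0.0, -1.0]]
force: [-0.6, 0.3, 0.4]
opening: 0.0575
gripper_force: 8.0
clock: 13.95
eef_pos: [0.5466, 0.242, 0.0198]
tool_rot: [[0.884, 0.467, 0.0], [0.467, -0.884, 0.0], [0.0, 0.0, -1.0]]
force: [0.7, 0.2, 2.3]
opening: 0.0572
gripper_force: 8.0
```

Contact is at TCP z ≈ 0.020, so the lid's centre sits about 8 mm above the tips. I'll regrip it while it stands on edge, with the tips only 4 mm below centre.

```bash
python3 -m inch '{"travel":[[0,0,-0.05],[0,0,-0.05],[0,0,-0.2],[0,0,-0.45],[0,0,-0.5],[0,0,-0.5]],"roll":[0,0,0,0,0,0]}' 6.1 && python3 -m inch '{"travel":[[0,0,0],[0,0,0],[0,0,0]],"roll":[0,0,0]}' 4 5
```

```text
clock: 14.55
eef_pos: [0.5467, 0.242, 0.025]
tool_rot: [[0.884, 0.467, 0.0], [0.467, -0.884, 0.0], [0.0, 0.0, -1.0]]
force: [1.0, -0.3, -0.9]
opening: 0.0613
gripper_force: 0.0
clock: 14.85
eef_pos: [0.5465, 0.242, 0.0245]
tool_rot: [[0.884, 0.467, -0.0], [0.467, -0.884, -0.0], [-0.0, -0.0, -1.0]]
force: [-0.3, -0.9, 0.7]
opening: 0.0418
gripper_force: 0.0
```

The fingers closed past 57 mm with no force, so the lid has toppled. I'll back off and measure it.

```bash
python3 -m inch '{"travel":[[0,0,-2],[0,0,-6],[0,0,-11],[0,0,-16],[0,0,-17],[-4,5,-17],[-8,10,-17],[-8,15,-17],[-8,20,-17],[-8,25,-17],[-8,25,-17],[-8,25,-17]],"roll":[0,0,0,0,0,0,0,0,0,0,0,0]}' 7.6 && python3 - <<'E'
from h import *
np.set_printoptions(precision=3,suppress=True,linewidth=200)
a=avg("top",4).astype(int);b=avg("side",4).astype(int);a0=np.load("a.npy").astype(int);b0=np.load("b.npy").astype(int)
np.save("a5.npy",a);np.save("b5.npy",b)
for n,i,i0,bx in (("top",a,a0,(165,195,85,55)),("side",b,b0,(190,270,110,80))):
    x,y,w,h=bx;d=(i-i0).min(2)[y:y+h,x:x+w];m=(d>12).astype(np.uint8);m=cv2.morphologyEx(m,cv2.MORPH_OPEN,np.ones((2,2)))
    k,l,s,c=cv2.connectedComponentsWithStats(m)
    for j in np.argsort(-s[1:,4])[:3]+1: print(n,s[j]+[x,y,0,0,0],c[j]+[x,y],onz(n,c[j]+[x,y],.012))
E
```

```text
clock: 16.05
eef_pos: [0.593, -0.0197, 0.1932]
tool_rot: [[0.886, 0.463, -0.002], [0.463, -0.886, -0.001], [-0.002, -0.0, -1.0]]
force: [0.7, 1.7, -0.3]
opening: 0.076
gripper_force: 0.0
top [194 210  14  13 134] [200.313 215.955] [0.561 0.254 0.012]
top [165 231   4   6  14] [166.571 233.357] [0.508 0.354 0.012]
side [216 308  28  16 291] [228.955 316.478] [0.564 0.267 0.012]
side [228 331   3   9  26] [228.962 334.846] [0.53  0.316 0.012]
side [238 308   4   3   8] [239.5 309. ] [0.56  0.234 0.012]
```

```bash
python3 - <<'E'
from h import *
a=np.load("a5.npy").astype(int);b=np.load("b5.npy").astype(int)
print(a[204:230,187:215].mean(2).astype(int))
print(b[302:330,212:248].mean(2).astype(int))
E
```

```text
[[111 111 110 111 112 111 113 116 115 115 107  90  80  78  77  75  64  56
   54  64  78  88 104 111 112 113 112 112]
 [110 112 111 109 112 110 109 113 112 112 113 105 101 100 101  96  87  86
   84  90 102 109 111 112 111 111 112 112]
 [111 112 110 111 111 109 102 106 101 103 109 115 121 120 115 107 107 114
  108 105 111 110 112 111 111 112 112 111]
 [112 111 110 111 112 113 106 102 109 123 130 132 134 134 132 129 127 126
  109 107 111 111 112 111 112 112 112 110]
 [109 110 110 113 115 110 105 116 130 135 137 136 139 137 137 137 135 129
  116 110 113 112 110 112 111 111 109 111]
 [110 111 110 112 109 105 118 131 136 137 137 137 137 136 137 138 137 134
  128 116 115 109 110 109 110 110 109 108]
 [109 112 112 110 104 110 130 137 139 138 137 136 137 136 137 137 137 136
  134 129 119 105 107 110 107 108 109 108]
 [109 111 114 110 104 125 136 137 138 137 137 138 137 138 137 137 137 138
  136 135 122 108 107 109 108 108 105 106]
 [110 114 116 114 110 128 137 138 138 138 138 137 137 137 136 138 139 138
  136 133 118 106 108 108 107 106 106 105]
 [111 111 112 113 115 133 136 137 137 138 137 1
[... 1434 characters left out ...]
07 107 107 108 110 108 110 109 110 110]
 [107 110 111 112 111 112 114 113 113 112 111 109 109 110 109 110 107 108
  106 107 107 107 109 110 109 111 109 109]
 [107 109 111 112 112 110 112 113 114 113 111 109 110 109 109 109 107 108
  106 108 107 109 110 110 111 111 110 110]
 [109 109 111 110 110 110 111 112 113 112 110 110 110 110 110 109 108 105
  107 106 107 107 110 109 109 111 110 110]
 [109 110 111 110 109 112 111 111 111 111 110 109 111 110 109 107 108 107
  106 106 107 109 108 109 110 111 109 109]]
[[ 42  41  43 ... 168 168 167]
 [ 35  33  33 ... 168 168 167]
 [ 23  23  22 ... 169 168 167]
 ...
 [172 172 174 ... 177 175 173]
 [170 172 173 ... 178 175 174]
 [169 170 171 ... 177 175 175]]
```

```bash
python3 - <<'E'
from h import *
import sys
np.set_printoptions(threshold=sys.maxsize,linewidth=250)
b=np.load("b5.npy").astype(int);b0=np.load("b.npy").astype(int);a0=np.load("a.npy").astype(int)
print("side lid");print(b[303:331,212:248:2].mean(2).astype(int))
print("closed tin side");print(b0[202:226,305:333:2].mean(2).astype(int))
print("closed tin top row/col",a0[200,345:370].mean(1).astype(int),a0[188:212,356].mean(1).astype(int))
E
```

```text
side lid
[[ 35  33  27  20  19  16 157 181 182 181 179 177 177 175 172 166 168 168]
 [ 23  22  20  18  19  17 159 180 180 180 177 176 175 175 171 166 169 168]
 [ 21  21  19  17  19  23 160 181 180 181 178 177 173 174 168 167 169 169]
 [ 22  20  21  19  19  23 162 190 201 207 209 190 177 173 167 168 171 168]
 [ 21  21  20  19  18  56 180 187 181 187 191 173 194 187 168 169 171 169]
 [ 20  22  20  18  55 142 163 159 144 147 147 145 175 184 189 170 171 170]
 [ 20  21  16  54 143 150 137 138 142 143 145 142 143 154 199 178 169 169]
 [ 20  19  19 138 153 130 135 144 172 166 184 168 149 139 166 200 168 169]
 [ 17  18  52 155 129 139 171 212 233 230 234 230 225 169 132 217 171 170]
 [ 33  40 111 136 129 210 233 241 245 244 244 244 245 230 142 196 180 172]
 [ 98  98 186 122 192 242 245 244 244 244 244 244 244 245 221 165 188 171]
 [112 113 183 131 235 244 243 243 243 243 243 243 243 244 244 179 182 171]
 [113 120 177 199 244 243 243 243 243 243 243 243 243 243 245 208 171 171]
 [143 167 190 225 244 243 243 243 243 243 243 243 243 243 244 231 162 172]
 [176 180 212 242 243 243 243 243 243 243
[... 1965 characters left out ...]
171]
 [244 245 108  97 107 113 114 114 113 108  96  98 170 170]
 [243 245 108 102 103 105 107 106 104 106 100  98 170 171]
 [242 243 109 103 109 111 112 109 111 108 101  98 166 170]
 [241 244 109 103 109 112 113 113 111 108 101 101 165 169]
 [241 244 110 104 108 112 113 113 111 107 101 103 169 172]
 [241 244 109 103 109 111 112 112 111 107 101 106 173 170]
 [241 244 102 103 107 111 112 111 110 107 100 118 174 169]
 [242 239  99 103 108 112 113 111 109 106  98 139 176 170]]
closed tin top row/col [102  85  76 102 133 141 141 141 142 141 142 140 142 140 142 142 141 142 141 141 141 141 140 141 141] [140 141 139 140 137 130 138 140 141 140 141 142 140 141 140 139 140 139 136 138 126  88  60  80]
```

The side profile shows a bright rim, then a dark inner wall, then a bright floor. So the lid is lying open side up and has to be turned over. My plan:
1. Grip it flat across its diameter.
2. Swing it about the pads by lowering one side onto the press head's top side edge.
3. Set it on the table and drag it until it lies closed face up.

First I'll measure the lid and the head.

```bash
python3 - <<'E'
from h import *
np.set_printoptions(precision=4,suppress=True)
a=np.load("a5.npy").astype(int);b=np.load("b5.npy").astype(int)
m=(a[200:228,185:215].mean(2)>124).astype(np.uint8);k,l,s,c=cv2.connectedComponentsWithStats(m);j=1+np.argmax(s[1:,4]);p=c[j]+[185,200];print("top floor",p,s[j],onz("top",p,.003))
m=(b[300:330,208:250].mean(2)>215).astype(np.uint8);k,l,s,c=cv2.connectedComponentsWithStats(m);j=1+np.argmax(s[1:,4]);print("side floor",c[j]+[208,300],s[j],onz("side",c[j]+[208,300],.003))
print("side rim u extents at z~.009",onz("side",(229.8,316.3),.012),proj("side",np.array([.5615,.253,.012])),proj("side",np.array([.5615,.253,0])))
H=[onz("top",q,.167) for q in [(239.3,182),(255,176.3),(242,140),(221.5,148)]]  # FL FR BR BL
print(np.array(H));FL,FR,BR,BL=H
f=lambda v:np.degrees(np.arctan2(v[1],v[0]))
print("yaw L",f(BL-FL),"R",f(BR-FR),"front",f(FL-FR)-90,"back",f(BL-BR)-90,"len",np.linalg.norm(BL-FL),np.linalg.norm(BR-FR),"w",np.linalg.norm(FL-FR),np.linalg.norm(BL-BR),"centre",np.mean(H,0))
go((.5615,.253,.06),-1.08)
E
```

```text
top floor [199.0947 213.9158] [  7   7  15  15 190] [0.5691 0.2593 0.003 ]
side floor [229.5087 316.4217] [  9  11  26  12 230] [0.5707 0.2556 0.003 ]
side rim u extents at z~.009 [0.5628 0.2654 0.012 ] [233.7702 313.3552] [234.0484 318.2665]
[[0.6233 0.1205 0.167 ]
 [0.639  0.0779 0.167 ]
 [0.7442 0.1144 0.167 ]
 [0.7213 0.1709 0.167 ]]
yaw L 27.17886490916941 R 19.07984702367953 front 20.208965926840236 back 22.054463596599092 len 0.11023240840068868 0.11140269878025304 w 0.04535942750423405 0.06096277123123935 centre [0.682  0.1209 0.167 ]
clock 16.45 travel [  9.84 -25.15  13.49] roll -0.003 q6 1.00 yaw_y -1.083
```

```bash
python3 - <<'E'
from h import *
go((.569,.2575,.12),1.204)
E
```

```text
clock 16.45 travel [ 10.71 -25.2    7.49] roll -2.287 q6 1.00 yaw_y -1.083
```

```bash
python3 -m inch '{"travel":[[10.7,-25.2,0],[10.7,-25.2,0],[10.7,-25.2,0],[10.7,-25.2,0],[10.7,-25.2,0],[10.7,-25.2,0],[10.7,-25.2,0],[10.7,-25.2,0],[10.7,-25.2,0],[10.7,-25.2,0],[10.7,-25.2,0],[10.7,-25.2,3],[10.7,-25.2,7.5],[10.7,-25.2,7.5],[10.7,-25.2,7.5],[10.7,-25.2,7.5],[10.7,-25.2,7.5],[10.7,-25.2,7.5]],"roll":[-2.28,-2.28,-2.28,-2.28,-2.28,-2.28,-2.28,-2.28,-2.28,-2.28,-2.28,-2.28,-2.28,-2.28,-2.28,-2.28,-2.28,-2.28]}' 7.6 8 && python3 - <<'E'
from h import *
go((.569,.2575,.003),1.204)
E
```

```text
clock: 18.25
eef_pos: [0.5693, 0.2568, 0.1199]
tool_rot: [[-0.93, 0.367, 0.0], [0.367, 0.93, 0.0], [-0.0, 0.0, -1.0]]
force: [0.2, 0.3, -0.2]
opening: 0.0756
gripper_force: 0.0
clock 18.25 travel [ 0.05  0.05 11.69] roll -0.009 q6 -0.83 yaw_y 1.195
```

```bash
python3 -m inch '{"travel":[[0,0,4],[0,0,8],[0,0,10.5],[0,0,11.4],[0,0,11.7],[0,0,11.7]],"roll":[0,0,0,0,0,0]}' && python3 -m inch '{"travel":[[0,0,0],[0,0,0],[0,0,0],[0,0,0]],"roll":[0,0,0,0]}' 4 8
```

```text
clock: 18.85
eef_pos: [0.5701, 0.2567, 0.0039]
tool_rot: [[-0.93, 0.367, 0.002], [0.367, 0.93, 0.001], [-0.001, 0.001, -1.0]]
force: [-0.2, -0.5, -0.3]
opening: 0.0759
gripper_force: 0.0
clock: 19.25
eef_pos: [0.5703, 0.2567, 0.0041]
tool_rot: [[-0.93, 0.367, 0.002], [0.367, 0.93, 0.001], [-0.002, 0.002, -1.0]]
force: [-0.1, 0.2, 4.0]
opening: 0.0576
gripper_force: 8.0
```

```bash
python3 -m inch '{"travel":[[0,0,-3],[0,0,-8],[0,0,-13],[0,0,-18],[0,0,-20],[0,0,-20],[0,0,-20]],"roll":[0,0,0,0,0,0,0]}' - 9 && python3 - <<'E'
from h import *
go((.6644,.1634,.20),.393)
E
```

```text
clock: 19.95
eef_pos: [0.5694, 0.2563, 0.2016]
tool_rot: [[-0.93, 0.367, -0.001], [0.367, 0.93, -0.0], [0.001, -0.001, -1.0]]
force: [-0.1, 0.4, -0.2]
opening: 0.0575
gripper_force: 9.0
clock 19.95 travel [-12.25  -5.15   0.15] roll 0.802 q6 -0.83 yaw_y 1.195
```

```bash
python3 -m inch '{"travel":[[-12.2,-5.1,0],[-12.2,-5.1,0],[-12.2,-5.1,0],[-12.2,-5.1,0],[-12.2,-5.1,0],[-12.2,-5.1,0],[-12.2,-5.1,0],[-12.2,-5.1,0]],"roll":[0.8,0.8,0.8,0.8,0.8,0.8,0.8,0.8]}' && python3 -m inch '{"travel":[[0,0,2],[0,0,2.5],[0,0,2.5],[0,0,2.5]],"roll":[0,0,0,0]}' && python3 - <<'E'
from h import *
np.set_printoptions(precision=1,suppress=True)
go((.6644,.1634,.17),.393)
s=manip.state();T=np.array(s["eef_pos"]);v=np.array([-.383,.924,0]);u=np.array([.924,.383,0])
np.save("b6.npy",avg("side",2));b=np.load("b6.npy").astype(int)
for k in (-.028,.028): print("lid edge",k,proj("side",T+[0,0,.003]+k*v))
print("head edge ends",proj("side",np.array([.6713,.1468,.167])-u*.056),proj("side",np.array([.6713,.1468,.167])+u*.056))
E
```

```text
clock: 20.75
eef_pos: [0.6636, 0.1641, 0.1999]
tool_rot: [[-0.386, 0.922, -0.004], [0.922, 0.386, -0.001], [0.001, -0.004, -1.0]]
force: [-0.3, 0.5, 0.0]
opening: 0.0573
gripper_force: 9.0
clock: 21.15
eef_pos: [0.6641, 0.1642, 0.1777]
tool_rot: [[-0.385, 0.923, -0.0], [0.923, 0.385, -0.0], [0.0, -0.0, -1.0]]
force: [0.2, 0.4, -0.0]
opening: 0.0575
gripper_force: 9.0
clock 21.15 travel [-0.1 -0.   0.8] roll 0.003 q6 -0.20 yaw_y 0.396
lid edge -0.028 [216.4 207. ]
lid edge 0.028 [210.1 217.3]
head edge ends [241.2 215.4] [190.7 213.5]
```

```bash
python3 -m inch '{"travel":[[0,0,0.3],[0,0,0.6],[0,0,0.8],[0,0,1.0],[0,0,1.0]],"roll":[0,0,0,0,0]}' && python3 -m inch '{"travel":[[-0.1,0,0.3],[-0.2,0,0.5],[-0.3,0,0.7],[-0.4,0,0.9],[-0.5,0,1.1],[-0.5,0,1.2],[-0.5,0,1.3],[-0.5,0,1.4],[-0.5,0,1.4]],"roll":[0,0,0,0,0,0,0,0,0]}'
```

```text
clock: 21.75
eef_pos: [0.6641, 0.1641, 0.1671]
tool_rot: [[-0.385, 0.923, -0.001], [0.923, 0.385, -0.0], [0.0, -0.001, -1.0]]
force: [-0.2, 0.6, -0.1]
opening: 0.0575
gripper_force: 9.0
clock: 22.65
eef_pos: [0.6661, 0.1622, 0.1558]
tool_rot: [[-0.388, 0.922, 0.002], [0.922, 0.388, 0.004], [0.003, 0.004, -1.0]]
force: [-3.8, 6.9, 7.2]
opening: 0.0572
gripper_force: 13.1
```

```bash
python3 -m inch '{"travel":[[1,0,0],[3,0,0],[5,0,0],[5,0,0]],"roll":[0,0,0,0]}' && python3 - <<'E'
from h import *
np.set_printoptions(precision=1,suppress=True,linewidth=220)
b=avg("side",2).astype(int);s=manip.state();T=np.array(s["eef_pos"]);v=np.array([-.383,.924,0]);u=np.array([.924,.383,0]);C=T+[0,0,.003]
print("C",proj("side",C))
for th in (0,30,60,75,90):
    r=-v*np.cos(np.radians(th))+np.array([0,0,np.sin(np.radians(th))]); print(th,"inner/outer rim pts",proj("side",C+.0285*r),proj("side",C-.0285*r))
x,y=[int(q) for q in proj("side",C)]
print(x,y);print(b[y-26:y+30:2,x-28:x+28:2].min(2))
E
```

```text
clock: 23.05
eef_pos: [0.6454, 0.2089, 0.153]
tool_rot: [[-0.388, 0.922, -0.001], [0.922, 0.388, 0.001], [0.001, -0.001, -1.0]]
force: [0.3, 0.1, -0.7]
opening: 0.0572
gripper_force: 9.0
C [208.8 231.7]
0 inner/outer rim pts [212.1 225.9] [205.4 237.8]
30 inner/outer rim pts [211.3 220.5] [206.3 243.3]
60 inner/outer rim pts [209.8 217.9] [207.9 245.6]
75 inner/outer rim pts [208.9 218. ] [208.8 245.3]
90 inner/outer rim pts [207.9 219. ] [209.7 244.1]
208 231
[[220 220 181  41  31  29  18 136 161 157  92 101 162 163 170 172 172 173 173 174 119  29  30  31  29  88  91 127]
 [219 216 185  41  30  31  21  47 144 122  89 135 138 114 164 165 165 165 173 171 128  31  31  30  25  68  90 129]
 [134 133 149  83  28  30  23  42 149 148 147 147 124 144 143 143 143 144 144 145 133  30  31  30  41  90  54  86]
 [157 159 159 106  29  31  23  36 143 148 149 136 142 145 143 144 145 145 146 139  67  29  31  31  39  71  56  50]
 [157 109 147 122  31  31  23  20  86 137 145 131 143 144 144 146 144 145 143  90  64  29  30  27  39  49  50  67]
 [161 161 161 159  41  30  24  21 134 149 130 139 143 144 14
[... 1885 characters left out ...]
 169 153]
 [173 171 171 168 169 169  97  79  79  79  80  75  59  56  54 149 168 168 169 171 173 172 172 171 171 170 170 168]
 [173 171 171 171 170 170 110  77  80  80  82  76  59  57  54 132 170 168 171 179 182 177 177 176 172 171 173 170]
 [171 172 171 168 170 172 126  77  80  79  80  76  59  57  55 110 170 171 176 208 207 208 206 205 207 212 212 210]
 [170 170 169 170 170 170 131  77  78  79  79  76  60  57  54 109 174 116  76  98 113 112 114 114 115 118 120 121]
 [172 169 169 171 173 171 135  76  78  78  78  76  61  57  55  95 186  58  23  63 115 116 118 115 115 116 116 116]
 [171 172 174 175 173 172 141  77  78  78  80  77  63  57  55  86 185  61  14  73 151 145 172 134 126 127 134 130]]
```

```bash
python3 -m inch '{"travel":[[-3,0,0],[-4.7,0,0],[-5,0,0],[-5,0,0.1],[-5.1,0,0.2],[-5.2,0,0.3],[-5.2,0,0.3],[-5.3,0,0.3],[-5.4,0,0.3],[-5.4,0,0.3]],"roll":[0,0,0,0,0,0,0,0,0,0]}' - 8
```

```text
clock: 24.15
eef_pos: [0.6653, 0.1615, 0.1534]
tool_rot: [[-0.391, 0.921, -0.003], [0.92, 0.391, 0.01], [0.01, 0.001, -1.0]]
force: [-13.1, 15.9, 9.4]
opening: 0.057
gripper_force: 20.4
```

The fingers are blocked by the head, so I've got roughly 40° of tilt from it. The empty rack slot can do the rest: with the lid's lower edge trapped between the 46 mm pins, moving the lid's centre across swings it past vertical. I'll back off and go there.

```bash
python3 -m inch '{"travel":[[2,0,0],[5,0,-1],[6,0,-4],[6,0,-5],[6,0,-5]],"roll":[0,0,0,0,0]}' && python3 - <<'E'
from h import *
d=np.array([.881,.472,0]);S=np.array([.500,.3745,0])
go(S-.02*d+[0,0,.13],-1.079)
E
```

```text
clock: 24.65
eef_pos: [0.6458, 0.2108, 0.2031]
tool_rot: [[-0.384, 0.923, 0.005], [0.923, 0.384, 0.0], [-0.001, 0.005, -1.0]]
force: [-0.0, 0.2, -0.4]
opening: 0.0573
gripper_force: 8.0
clock 24.65 travel [20.53 -9.2   7.24] roll 1.473 q6 -0.13 yaw_y 0.394
```

```bash
python3 -m inch '{"travel":[[20.5,-9.2,0],[20.5,-9.2,0],[20.5,-9.2,0],[20.5,-9.2,0],[20.5,-9.2,0],[20.5,-9.2,0],[20.5,-9.2,0],[20.5,-9.2,0],[20.5,-9.2,0],[20.5,-9.2,4],[20.5,-9.2,6],[20.5,-9.2,6],[20.5,-9.2,6]],"roll":[1.47,1.47,1.47,1.47,1.47,1.47,1.47,1.47,1.47,1.47,1.47,1.47,1.47]}' && cat > prof.py <<'E'
from h import *
# lid in the side view: whitish, unsaturated, differs from clear background picture
s=manip.state();T=np.array(s["eef_pos"]);C=T+[0,0,.003]
b=avg("side",3).astype(int);b0=np.load("b.npy").astype(int)
x,y=[int(q) for q in proj("side",C)]
w=34;sub=b[y-w:y+w,x-w:x+w];m=((sub.max(2)-sub.min(2))<28)&(abs(sub-b0[y-w:y+w,x-w:x+w]).max(2)>14)&(sub.mean(2)>60)
print("TCP",np.round(T,4),"C px",x,y)
for i in range(0,2*w,2): print(y-w+i,"".join(".-+*#"[min(4,int(v)//55)] if k else " " for v,k in zip(sub[i].mean(1),m[i])))
E
python3 prof.py
```

```text
clock: 25.95
eef_pos: [0.4811, 0.3641, 0.1397]
tool_rot: [[0.88, 0.475, -0.001], [0.475, -0.88, -0.001], [-0.002, 0.0, -1.0]]
force: [-0.8, 0.6, 0.2]
opening: 0.0574
gripper_force: 8.0
TCP [0.4811 0.3641 0.1397] C px 233 295
261                                                    +         +---  +
263  -                                                -* *       + ---++
265                                                   -         *+---+++
267                                                   +          +----++
269                                                 -+             *++--
271                                                 -                   
273    -                                            -+                  
275    -                                            -*                  
277    -                                            -*                  
279     +-----------------                     --   -                   
281                       +-              -  ++                         
283                       +-              -++++ +                       
[... 837 characters left out ...]
          +                            
309                       -+ ++++++++++++++                             
311                                                                     
313             -         ++                                            
315                  +*                                                 
317                                                                     
319                                                                     
321                                                                     
323                                                                     
325                                                                     
327
```

The profile shows the lid tilted about 31°. Its lower end, at about (219,303), is on the side away from the robot, as needed. I'll lower that end into the slot and sweep across.

```bash
python3 -m inch '{"travel":[[0.4,0,3],[0.4,0,6],[0.4,0,7.5],[0.4,0,8.1],[0.4,0,8.1],[0.4,0,8.1]],"roll":[0,0,0,0,0,0]}' - 8 && python3 prof.py && python3 -m inch '{"travel":[[0.3,0,0],[0.6,0,0],[0.9,0,-0.1],[1.2,0,-0.2],[1.2,0,-0.2]],"roll":[0,0,0,0,0]}'
```

```text
clock: 26.7
eef_pos: [0.4851, 0.3674, 0.0615]
tool_rot: [[0.88, 0.476, 0.002], [0.476, -0.88, 0.001], [0.003, -0.0, -1.0]]
force: [0.1, -0.5, 0.7]
opening: 0.0577
gripper_force: 8.0
TCP [0.4851 0.3674 0.0615] C px 232 333
299                                                                     
301                                                                     
303                 -                                                   
305                                                                     
307                                                   -                 
309    -                                              -                 
311    -                                              +                 
313    -                                             -+                 
315     +-                                          -                   
317     +-                                          -                   
319      +                                          -                   
321      +                                          -                   
32
[... 1086 characters left out ...]
      
353                +---- ---------- -----------------                   
355                ++-------------- -----------------         *+        
357 ++-             ---- ----------- ------+---------         ++        
359 ++-                 -  ---------        -- ----           ++        
361   - -+++++++++++++++-         +  -++++++++++++++--                  
363                                   ++++++++++++++                    
365    --------------------        --------------------        ---------
clock: 27.35
eef_pos: [0.4953, 0.373, 0.0622]
tool_rot: [[0.88, 0.476, 0.001], [0.476, -0.88, 0.001], [0.001, -0.0, -1.0]]
force: [-2.2, -0.9, 3.8]
opening: 0.0573
gripper_force: 8.0
```

```bash
python3 -m inch '{"travel":[[0.3,0,0],[0.6,0,0],[0.9,0,-0.1],[0.9,0,-0.1]],"roll":[0,0,0,0]}' && python3 prof.py
```

```text
clock: 27.75
eef_pos: [0.5034, 0.3771, 0.0626]
tool_rot: [[0.88, 0.476, 0.001], [0.476, -0.88, 0.0], [0.001, 0.0, -1.0]]
force: [-1.1, 0.2, 3.1]
opening: 0.0571
gripper_force: 8.0
TCP [0.5034 0.3771 0.0626] C px 220 333
299   +                                               +                 
301  +-                                               +                 
303  +                                                +                 
305  +                                               -+                 
307  +-                                              -                  
309  *-                                              +                  
311                                                 -+                  
313  +-                                            ++                   
315    -                                          -+                    
317    +                                           +                    
319    +-                                          +                    
321    +-                                          +                    
323 
[... 896 characters left out ...]
------             ------- ------+              
349              +++++ -+++++++++++++------++--+-  -----++              
351              +  -   ----+++++++- --++++++--   ++++++                
353              +  ---------------- ----------  --------+              
355             *+-  -------------------------- -------++               
357            +++-    ------------- ----------- -------+               
359            +++-     --   --     -  ---------                        
361 ++++-         - -+++++++++++++++-         +  -++++**                
363                                               ++++                  
365 ++----         --------------------        --------------------
```

```bash
python3 -m inch '{"travel":[[0.3,0,0],[0.6,0,0],[0.9,0,-0.1],[1.2,0,-0.2],[1.2,0,-0.2],[1.2,0,-0.2]],"roll":[0,0,0,0,0,0]}' && python3 -m inch '{"travel":[[0,0,-3],[0,0,-6],[0,0,-6],[0,0,-6]],"roll":[0,0,0,0]}' && python3 prof.py
```

```text
clock: 28.5
eef_pos: [0.5135, 0.3825, 0.0644]
tool_rot: [[0.88, 0.476, -0.0], [0.476, -0.88, -0.0], [-0.0, 0.0, -1.0]]
force: [0.1, -0.2, -0.6]
opening: 0.0572
gripper_force: 8.0
clock: 28.9
eef_pos: [0.5138, 0.3828, 0.1254]
tool_rot: [[0.88, 0.476, 0.002], [0.476, -0.88, 0.001], [0.002, -0.0, -1.0]]
force: [-0.1, 0.1, 0.4]
opening: 0.0571
gripper_force: 8.0
TCP [0.5138 0.3828 0.1254] C px 211 302
268                                                                     
270                                                   -                 
272                                                                     
274                                                  -                  
276                                                 -*                  
278 +                                               -                   
280 +-                                            -                     
282  +                                            +                     
284  +                                            -                     
286  +                                    
[... 1067 characters left out ...]
              +-            -+                            
318                           +++++++-+++++                             
320               *+++++++                                              
322              ++++++++                                               
324             *******+                                                
326             ******++                                                
328             ******+                         *******                 
330            +******+                        *********                
332            *******+                       ***********               
334            *******+                       ***********
```

```bash
python3 -m inch '{"travel":[[-2.4,0,0],[-2.4,0,0],[-2.4,0,3],[-2.4,0,5],[-2.4,0,6],[-2.4,0,6.4],[-2.4,0,6.4],[-2.4,0,6.4]],"roll":[0,0,0,0,0,0,0,0]}' - 8 && python3 -m inch '{"travel":[[0.3,0,0],[0.6,0,0],[0.9,0,0],[1.2,0,0],[1.5,0,0],[1.5,0,0]],"roll":[0,0,0,0,0,0]}'
```

```text
clock: 29.85
eef_pos: [0.4925, 0.3719, 0.0612]
tool_rot: [[0.879, 0.476, 0.001], [0.476, -0.879, 0.001], [0.001, -0.001, -1.0]]
force: [-0.5, 1.6, 1.4]
opening: 0.057
gripper_force: 8.0
clock: 30.45
eef_pos: [0.5062, 0.3783, 0.0608]
tool_rot: [[0.88, 0.475, 0.001], [0.475, -0.88, -0.0], [0.001, 0.001, -1.0]]
force: [0.0, -1.9, 2.3]
opening: 0.0568
gripper_force: 8.0
```

```bash
python3 -m inch '{"travel":[[0.3,0,0],[0.6,0,0],[0.9,0,0],[1.1,0,0],[1.1,0,0]],"roll":[0,0,0,0,0]}' && python3 -m inch '{"travel":[[0,0,-3],[0,0,-6],[0,0,-6],[0,0,-6]],"roll":[0,0,0,0]}' && python3 prof.py
```

```text
clock: 30.95
eef_pos: [0.5153, 0.3837, 0.0603]
tool_rot: [[0.88, 0.476, -0.0], [0.476, -0.88, -0.0], [-0.0, 0.0, -1.0]]
force: [0.1, 0.7, 0.0]
opening: 0.0572
gripper_force: 8.0
clock: 31.35
eef_pos: [0.5155, 0.3839, 0.1214]
tool_rot: [[0.88, 0.476, 0.002], [0.476, -0.88, 0.001], [0.002, -0.0, -1.0]]
force: [0.3, 0.5, -1.4]
opening: 0.0569
gripper_force: 8.0
TCP [0.5155 0.3839 0.1214] C px 209 304
270 -                                                                   
272 -                                                                   
274 +                                                 -                 
276 -                                                 +                 
278 -                                                -                  
280 +-                                               -                  
282  +-                                            +                    
284  +-                                            -                    
286   +                                            -                    
288   +                                   
[... 1069 characters left out ...]
             +-             -++++                       
320                 *+++++++       ++++++++-                            
322                ++++++++                                             
324               *******+                                              
326               ******++                                              
328               ******+                         *******               
330              +******+                        *********              
332              *******+                       ***********             
334              *******+                       ***********             
336              *******       ++               ***********
```

The lid's lower part now shows to the right of the finger, so it is past vertical with the closed side turning up. I'll take it to the free table and finish with a drag.

```bash
python3 -m inch '{"travel":[[-5,0,0],[-8.5,4,0],[-8.5,9,0],[-8.5,14,0],[-8.5,14,0],[-8.5,14,3],[-8.5,14,6],[-8.5,14,8.3],[-8.5,14,8.6],[-8.5,14,8.6],[-8.5,14,8.6]],"roll":[0,0,0,0,0,0,0,0,0,0,0]}' - 8 && python3 prof.py
```

```text
clock: 32.6
eef_pos: [0.5075, 0.2205, 0.0359]
tool_rot: [[0.879, 0.476, 0.002], [0.476, -0.879, 0.001], [0.002, 0.0, -1.0]]
force: [0.2, 0.1, 0.4]
opening: 0.0566
gripper_force: 8.0
TCP [0.5075 0.2205 0.0359] C px 264 301
267              +-                                    -++        *     
269              +     -                               +          *     
271              -                                     +         +      
273              -                                     +         -      
275              +                                     -        + +     
277              +                                     +                
279              -                                     +                
281              -                                                      
283               -                                              +      
285               -                                   -                 
287                                               -                     
289               -   -                           -             +       
29
[... 878 characters left out ...]
          ++++++++-----------------------------++      +            
317          +-------------------------------------+      -             
319         +------------------------------------------++               
321          +-----------------------------------------           --++++
323         +-----------------------------------------           -------
325        +----------------------------------------           ++++++-+-
327       +--++++----------------------------------                     
329       +----+++-------------------------------                       
331      +----+---------------------------------                        
333     +-----------------------------------+--
```

```bash
python3 -m inch '{"travel":[[0,0,0.3],[0,0,0.6],[0,0,0.8],[0,0,0.8]],"roll":[0,0,0,0]}' && python3 -m inch '{"travel":[[0,0,0.15],[0,0,0.3],[0,0,0.3]],"roll":[0,0,0]}'
```

```text
clock: 33.15
eef_pos: [0.5066, 0.2199, 0.026]
tool_rot: [[0.88, 0.476, -0.001], [0.476, -0.88, -0.0], [-0.001, -0.0, -1.0]]
force: [-0.5, -0.8, -0.6]
opening: 0.0569
gripper_force: 8.0
clock: 33.45
eef_pos: [0.5069, 0.22, 0.0234]
tool_rot: [[0.88, 0.476, -0.0], [0.476, -0.88, -0.0], [-0.0, -0.0, -1.0]]
force: [-0.0, 0.1, -0.2]
opening: 0.0565
gripper_force: 8.0
```

```bash
python3 -m inch '{"travel":[[0,0,0.2],[0,0,0.3],[0,0,0.4],[0,0,0.4]],"roll":[0,0,0,0]}' && python3 -m inch '{"travel":[[0,0,0.2],[0,0,0.3],[0,0,0.4],[0,0,0.4]],"roll":[0,0,0,0]}'
```

```text
clock: 33.85
eef_pos: [0.5076, 0.2203, 0.0204]
tool_rot: [[0.88, 0.476, 0.002], [0.476, -0.88, 0.001], [0.002, 0.0, -1.0]]
force: [-0.6, 1.0, 3.7]
opening: 0.057
gripper_force: 8.0
clock: 34.25
eef_pos: [0.5088, 0.2216, 0.0184]
tool_rot: [[0.879, 0.476, 0.005], [0.476, -0.879, 0.004], [0.006, -0.001, -1.0]]
force: [1.4, 2.1, 9.9]
opening: 0.0563
gripper_force: 8.0
```

```bash
python3 -m inch '{"travel":[[0.4,0,-0.1],[0.8,0,0.1],[1.2,0,0.3],[1.5,0,0.5],[1.5,0,0.5]],"roll":[0,0,0,0,0]}'
```

```text
clock: 34.75
eef_pos: [0.5198, 0.2268, 0.0094]
tool_rot: [[0.88, 0.476, -0.002], [0.476, -0.88, -0.001], [-0.002, 0.0, -1.0]]
force: [1.5, 0.9, 1.3]
opening: 0.0564
gripper_force: 8.0
```

```bash
python3 -m inch '{"travel":[[0.4,0,0.2],[0.8,0,0.4],[1.0,0,0.55],[1.0,0,0.6],[1.0,0,0.6]],"roll":[0,0,0,0,0]}'
```

```text
clock: 35.25
eef_pos: [0.5288, 0.2319, 0.0044]
tool_rot: [[0.88, 0.476, -0.001], [0.476, -0.88, -0.0], [-0.001, -0.0, -1.0]]
force: [0.1, -0.7, 0.1]
opening: 0.0555
gripper_force: 8.0
```

```bash
python3 -m inch '{"travel":[[0,0,0],[0,0,0],[0,0,-1],[0,0,-4],[0,0,-8],[0,3,-10],[0,8,-10],[0,12,-10],[0,12,-10]],"roll":[0,0,0,0,0,0,0,0,0]}' 7.6 && python3 - <<'E'
from h import *
import sys
np.set_printoptions(precision=4,threshold=sys.maxsize,linewidth=220,suppress=True)
b=avg("side",2).astype(int);np.save("b7.npy",b);a=avg("top",1).astype(int);np.save("a7.npy",a)
x,y=[int(q) for q in proj("side",np.array([.529,.232,.012]))];print(x,y)
print(b[y-16:y+16,x-24:x+24:2].mean(2).astype(int))
m=(b[y-20:y+20,x-26:x+26].mean(2)>212).astype(np.uint8);k,l,s,c=cv2.connectedComponentsWithStats(m);j=1+np.argmax(s[1:,4]);p=c[j]+[x-26,y-20];print(p,s[j],onz("side",p,.012))
go((.529,.232,.003))
E
```

```text
clock: 36.15
eef_pos: [0.588, 0.1221, 0.1057]
tool_rot: [[0.882, 0.471, 0.002], [0.471, -0.882, -0.001], [0.001, 0.002, -1.0]]
force: [-1.1, 1.4, -0.1]
opening: 0.0763
gripper_force: 0.0
252 312
[[178 160 111 110 108 109 111 111 109 105 107 107 107 108 107 106 106  98  92  93  95 122 105 106]
 [161 127 110 110 111 110 110 110 108 105 106 106 106 106 107 107 107  99  91  92  92 150 129 119]
 [132 112 111 110 110 109 109 109 107 105 105 105 105 106 106 108 106  99  93  91  95 149 152 149]
 [119 112 111 109 108 108 108 108 104 105 104 105 105 105 107 108 106 102  95  91 118 148 154 167]
 [111 111 111 110 109 109 108 106 102 104 105 104 106 104 106 108 106 103  99  94 145 151 159 168]
 [111 112 110 110 109 110 107 105 102 103 105 103 105 104 104 106 105 103 103 105 158 160 165 166]
 [111 112 110 109 109 110 107 103 103 104 104 105 104 105 105 105 104 103 105 139 167 165 168 166]
 [112 113 111 109 109 109 106 103 104 103 103 104 103 105 105 104 103 105 105 166 169 168 168 165]
 [111 112 109 109 108 108 106 102 104 102 103 106 107 108 106 105 102 104 105 167 170 169 168 165]
 [111 110 108 
[... 1697 characters left out ...]
5 135 138 142 146 152 155 150 141 136 131 126 110 105 105 102 101 103]
 [178 178 177 175 169 165 158 138 137 141 143 142 143 141 138 135 130 120 105 105 105 104 104 103]
 [175 177 176 176 175 175 174 162 132 141 142 143 143 141 137 132 120 119 112 105 104 104 105 104]
 [174 177 176 176 177 176 178 174 164 132 136 146 148 139 128 122 156 157 153 129 107 104 103 105]
 [175 177 174 174 176 177 179 177 175 164 160 154 156 152 156 160 170 168 166 161 154 133 111 109]
 [175 176 173 173 174 177 180 178 178 174 172 168 170 169 171 172 169 169 167 168 167 161 155 157]]
[250.1509 318.7925] [16 25 19  5 53] [0.5225 0.2529 0.012 ]
clock 36.30 travel [ -0.   -11.96  10.21] roll 0.000 q6 1.23 yaw_y -1.075
```

The lid lies flat with a uniform face and its skirt below it, so the closed face is up. I'll measure its centre in both views.

```bash
python3 - <<'E'
from h import *
import sys
np.set_printoptions(precision=4,threshold=sys.maxsize,linewidth=220,suppress=True)
print("side",onz("side",(252.6,313.3),.012))
a=np.load("a7.npy").astype(int);x,y=[int(q) for q in proj("top",np.array([.529,.232,.012]))];print(x,y)
print(a[y-14:y+14,x-15:x+15].mean(2).astype(int))
E
```

```text
side [0.5282 0.2344 0.012 ]
207 226
[[115 113 114 114 105  88  74  81 104 121 131 130 136 129 123 110  92  66  46  37  39  43  37  32  34  36  28  32  34  36]
 [115 109 112 109 104  81  70  79 101 119 129 136 134 129 125 113  96  75  45  35  43  36  32  33  31  34  30  38  30  30]
 [112 109 110 113 107  80  70  79 100 119 128 131 134 129 126 116 100  74  50  38  40  34  30  25  30  41  49  49  37  37]
 [110 113 111 112 104  80  71  78  94 114 123 134 133 133 128 116 100  78  53  32  33  29  20  25  33  54  60  61  51  56]
 [109 110 115 112 105  81  72  76  91 110 125 132 137 134 127 117 102  82  55  40  38  31  27  27  34  54  64  66  62  64]
 [110 114 113 114 106  86  75  75  91 111 124 133 134 134 128 118 106  87  71  64  58  56  44  36  39  55  63  67  65  69]
 [113 113 114 112 108  98  79  78  83 105 126 128 132 133 128 118 106  91  81  90  84  75  63  54  54  65  67  67  67  67]
 [113 110 111 111 112 103  79  70  79 105 116 124 124 120 119 109 100  87  84  98  99  95  81  65  63  62  67  70  71  67]
 [110 113 111 111 111 102  81  74  78  94 108 107 100  92  88  85  72  65  66  8
[... 1680 characters left out ...]
110 116 120 122 121 119 115  97  75  58  55  56  71  98 107 111 111 110 110 110 110]
 [112 113 111 108 112 111 112 108 104 111 117 123 122 122 120 119 103  79  58  51  51  68  92 109 110 111 110 111 107 109]
 [111 109 110 114 112 109 110 106 103 111 120 121 122 123 124 122 106  83  58  50  53  64  89 105 108 105 108 109 109 107]
 [114 111 112 109 111 109 110 105 104 108 124 124 124 126 125 123 109  91  62  48  54  59  84 103 108 104 108 106 109 109]
 [112 112 109 113 111 114 107 107 102 115 124 128 127 127 126 123 106  89  62  51  52  54  74 102 107 106 109 105 108 111]
 [111 111 114 111 109 111 112 106 104 112 125 130 130 129 132 127 111  85  57  56  53  51  66  96 105 108 107 106 111 114]]
```

```bash
python3 -m inch '{"travel":[[0,-5,0],[0,-10,0],[0,-12.1,2],[0,-12.1,5],[0,-12.1,8],[0,-12.1,9.8],[0,-12.1,10.2],[0,-12.1,10.2],[0,-12.1,10.2]],"roll":[0,0,0,0,0,0,0,0,0]}' && python3 -m inch '{"travel":[[0,0,0],[0,0,0],[0,0,0],[0,0,0]],"roll":[0,0,0,0]}' 4 12 && python3 -m inch '{"travel":[[0,0,-2],[0,0,-6],[0,0,-11],[0,0,-14],[0,0,-14]],"roll":[0,0,0,0,0]}' && python3 - <<'E'
from h import *
go((.5745,.0755,.14),-1.18)
E
```

```text
clock: 37.2
eef_pos: [0.529, 0.2336, 0.0042]
tool_rot: [[0.879, 0.476, 0.002], [0.476, -0.879, 0.001], [0.002, 0.0, -1.0]]
force: [-0.1, -0.4, -0.1]
opening: 0.0758
gripper_force: 0.0
clock: 37.6
eef_pos: [0.529, 0.2329, 0.0035]
tool_rot: [[0.88, 0.476, 0.001], [0.476, -0.88, 0.0], [0.001, 0.0, -1.0]]
force: [0.4, 0.1, 2.2]
opening: 0.0568
gripper_force: 12.0
clock: 38.1
eef_pos: [0.5309, 0.2336, 0.1493]
tool_rot: [[0.88, 0.476, 0.01], [0.476, -0.88, 0.004], [0.01, 0.001, -1.0]]
force: [0.9, 0.2, 0.9]
opening: 0.0571
gripper_force: 12.0
clock 38.10 travel [-3.69 15.98  0.92] roll 0.105 q6 1.43 yaw_y -1.075
```

```bash
python3 - <<'E'
from h import *
np.set_printoptions(precision=4,suppress=True,linewidth=220)
N=np.array([.5741,.0751,.084])
for n,f in (("side","b5"),("side","b6"),("side","b7"),("top","a5"),("top","a7")):
    i=np.load(f+".npy").astype(int);x,y=[int(round(q)) for q in proj(n,N)]
    w=i[y-12:y+13,x-18:x+19].max(2);m=(w<75).astype(np.uint8);k,l,s,c=cv2.connectedComponentsWithStats(m)
    if k>1:
        j=1+np.argmax(s[1:,4]);p=c[j]+[x-18,y-12];print(n,f,"exp",proj(n,N),"got",p,s[j],onz(n,p,.084))
E
```

```text
side b5 exp [271.7128 245.1141] got [271.5321 246.6667] [  8   9  20  10 156] [0.5706 0.0819 0.084 ]
side b6 exp [271.7128 245.1141] got [271.4965 246.3916] [  9   9  18  10 143] [0.5714 0.0808 0.084 ]
side b7 exp [271.7128 245.1141] got [271.2857 246.4694] [  8   9  19  10 147] [0.5716 0.0814 0.084 ]
top a5 exp [257.5381 206.1181] got [261.9365 204.8032] [  9   0  28  24 315] [0.5779 0.0624 0.084 ]
top a7 exp [257.5381 206.1181] got [259.25   211.9741] [ 11   6  15  19 116] [0.5568 0.0701 0.084 ]
```

```bash
python3 -m inch '{"travel":[[-3.7,4,0],[-3.7,8,0],[-3.7,12,0],[-3.7,16,0],[-3.7,16,2],[-3.7,16,3.9],[-3.7,16,3.9],[-3.7,16,3.9],[-3.7,16,3.9]],"roll":[0.1,0.1,0.1,0.1,0.1,0.1,0.1,0.1,0.1]}' && python3 - <<'E'
from h import *
np.set_printoptions(precision=3,suppress=True,linewidth=220)
s=manip.state();T=np.array(s["eef_pos"]);R=np.array(s["tool_rot"]);go((.5741,.0751,.0775),-1.18)
b=avg("side",3).astype(int);np.save("b8.npy",b)
L=T+[0,0,.0025];print("T",T,"lid c",proj("side",L),"ends",proj("side",L-.0285*R[:,0]),proj("side",L+.0285*R[:,0]),"plug exp",proj("side",np.array([.5741,.0751,.084])))
x,y=[int(round(q)) for q in proj("side",L)]
for r in range(y-12,y+14,2): print(r,x-20,b[r,x-20:x+21].mean(1).astype(int))
r=y+0
r=int(proj("side",np.array([.5741,.0751,.06]))[1])
print("tin row",r,x-20,b[r,x-20:x+21].mean(1).astype(int),"tin exp",proj("side",np.array([.5741,.0751,.06])))
E
```

```text
clock: 39.0
eef_pos: [0.5724, 0.0747, 0.1046]
tool_rot: [[0.923, 0.386, 0.001], [0.386, -0.923, 0.0], [0.001, 0.0, -1.0]]
force: [-0.5, -0.6, 0.6]
opening: 0.057
gripper_force: 12.0
clock 39.00 travel [0.17 0.03 2.71] roll 0.005 q6 1.25 yaw_y -1.175
T [0.572 0.075 0.105] lid c [272.321 236.006] ends [285.007 236.553] [259.708 235.459] plug exp [271.713 245.114]
224 252 [179 179 179 179 179 176 173 171 171 172 174 178 178  74  38  41  42  41  42  43  42  42  41  35  27  24  36  87  96 101 105 108 109 112 114 115 115 116 114 114 113]
226 252 [179 179 180 179 179 178 178 178 178 178 178 180 177  77  40  41  42  42  42  42  42  43  42  35  27  23  36  87  93 100 104 109 111 113 114 114 114 115 114 114 112]
228 252 [179 179 179 179 178 176 176 175 176 176 177 179 176  92  43  41  43  41  42  42  43  42  41  38  45  41  40  76 132 113 104 102 103 108 111 113 114 113 112 111 111]
230 252 [178 178 178 179 177 178 178 177 178 177 175 169 171  90  44  42  42  42  42  42  42  42  38  54 136 164 163 170 171 170 167 151 129 118 118 117 119 120 117 116 115]
232 252 [179 179 178 178 179 180 181 179
[... 1033 characters left out ...]
 97  97  97  98  99 102  95  65  34  30  33  33  34  36  35  36  40  39  41  56  50  44  52  81  96  96  97  97  97  97  97  97  98  98  98  99]
246 252 [ 97  97  97  96  96  96  96  96  98 110  82  37  22  21  22  22  22  22  22  24  23  23  22  22  22  22  22  21  26  77 116  99  97  97  98  99  98  99  99  98  98]
248 252 [112 111 111 105 104 100 100  98  98 109  91  37  21  22  21  24  23  24  22  21  22  23  22  21  23  23  22  20  25  65 118 103  99  99  99 100 100 100  99  99  99]
tin row 254 252 [210 209 212 217 216 218 217 203 130 127 117 109 109 111 112 112 113 115 115 114 114 113 112 112 111 108 105 102 103 111 126 112 148 171 172 174 184 178 177 177 177] tin exp [271.863 254.53 ]
```

The lid's edges are at u ≈ 258.8 and 284.3 (centre 271.5) and the plug's centre is at u = 271.6, so they line up. I'll lower the lid.

```bash
python3 -m inch '{"travel":[[0,0,0.8],[0,0,1.4],[0,0,1.8],[0,0,2.1],[0,0,2.3],[0,0,2.4],[0,0,2.4]],"roll":[0,0,0,0,0,0,0]}' && python3 -m inch '{"travel":[[0,0,0.1],[0,0,0.2],[0,0,0.3],[0,0,0.3]],"roll":[0,0,0,0]}'
```

```text
clock: 39.85
eef_pos: [0.5723, 0.0745, 0.0797]
tool_rot: [[0.923, 0.386, 0.0], [0.386, -0.923, 0.0], [0.0, 0.0, -1.0]]
force: [1.1, 0.7, 0.2]
opening: 0.0572
gripper_force: 12.0
clock: 40.25
eef_pos: [0.5725, 0.0745, 0.0783]
tool_rot: [[0.923, 0.386, 0.002], [0.386, -0.923, 0.0], [0.002, 0.001, -1.0]]
force: [-1.0, 0.5, 5.4]
opening: 0.0572
gripper_force: 12.0
```

```bash
python3 -m inch '{"travel":[[0,0,0],[0,0,0],[0,0,0],[0,0,-2],[0,0,-6],[0,0,-9],[-3,0,-10],[-6,0,-10],[-6,0,-10]],"roll":[0,0,0,0,0,0,0,0,0]}' 7.2 && python3 - <<'E'
from h import *
np.set_printoptions(precision=3,suppress=True,linewidth=220)
b=avg("side",3).astype(int);np.save("b9.npy",b)
N=np.array([.5741,.0751,.087]);print("lid top exp",proj("side",N),"bottom",proj("side",N-[0,0,.012]))
for r in range(232,258,2): print(r,252,b[r,252:293].mean(1).astype(int))
go((.5005,.0443,.05),-1.18)
E
```

```text
clock: 41.15
eef_pos: [0.515, 0.0505, 0.1772]
tool_rot: [[0.923, 0.385, 0.0], [0.385, -0.923, -0.0], [-0.0, 0.0, -1.0]]
force: [0.4, 1.0, -0.3]
opening: 0.072
gripper_force: 0.0
lid top exp [271.694 243.925] bottom [271.769 248.665]
232 252 [179 179 179 179 180 181 182 181 181 179 179 178 176 176 175 184 243 245 245 244 244 244 244 244 244 244 245 245 246 245 243 208 241 201 189 189 190 189 190 188 198]
234 252 [177 178 178 178 178 180 180 179 179 178 178 178 177 178 179 193 227 229 229 229 230 231 231 232 232 233 233 234 234 235 237 236 238 238 237 239 239 239 240 239 239]
236 252 [174 172 172 178 180 180 182 182 182 180 180 179 180 180 180 174 130 120 120 121 122 125 126 125 125 123 124 124 123 122 126 125 128 127 124 127 127 127 128 126 128]
238 252 [105 102 116 119 110 118 121 121 135 136 150 155 156 170 170 171 174 182 188 189 190 190 189 185 183 179 178 179 178 178 178 180 181 180 180 180 179 178 178 177 178]
240 252 [ 98  98  97  97  98  98  97  97  96  94  93 115 147 192 204 242 243 242 238 235 243 235 233 234 242 240 242 235 201 181 162 170 173 172 174 173 174 175 177 177 17
[... 765 characters left out ...]
62 196 226 236 241 240 241 240 239 236 230 177 154 145 137 126 123 119 109 100  99 100 100 102 101 101 101]
252 252 [174 177 178 178 177 177 169 174 156 124 131 133 140 141 141 143 143 143 142 142 142 141 141 140 139 137 136 133 131 126 126 117 131 129 118 116 111 111 111 107 102]
254 252 [211 210 213 218 217 218 217 215 147 129 116 108 113 119 127 133 140 139 140 141 141 140 138 137 142 130 119 106 105 112 126 115 174 179 179 181 182 175 175 174 175]
256 252 [114 117 157 215 219 219 220 219 146 101 118 135 133 132 126 120 119 117 116 116 117 117 116 116 117 120 124 137 133 118  96  91 123 139 139 141 141 138 136 136 135]
clock 41.30 travel [-1.8   0.02 12.64] roll 0.005 q6 1.21 yaw_y -1.175
```

The lid lies level and centred on the tin, with edges at 259.8 and 284.3. Next I'll grip the carriage knob and push it home.

```bash
python3 -m inch '{"travel":[[-1.8,0,3],[-1.8,0,7],[-1.8,0,10.5],[-1.8,0,12.4],[-1.8,0,12.8],[-1.8,0,12.8],[-1.8,0,12.8]],"roll":[0,0,0,0,0,0,0]}' 5 && python3 -m inch '{"travel":[[0,0,0],[0,0,0],[0,0,0],[0,0,0],[0,0,0]],"roll":[0,0,0,0,0]}' 1 12
```

```text
clock: 42.0
eef_pos: [0.5012, 0.0445, 0.05]
tool_rot: [[0.923, 0.386, 0.002], [0.386, -0.923, 0.0], [0.002, 0.001, -1.0]]
force: [-0.4, 0.9, -0.2]
opening: 0.0498
gripper_force: 0.0
clock: 42.5
eef_pos: [0.5008, 0.0432, 0.0491]
tool_rot: [[0.923, 0.385, 0.002], [0.385, -0.923, -0.002], [0.001, 0.003, -1.0]]
force: [1.3, -4.9, -0.0]
opening: 0.0195
gripper_force: 12.0
```

```bash
python3 -m inch '{"travel":[[0.2,0,0],[0.6,0,0],[1.2,0,0],[1.9,0,0],[2.6,0,0],[3.3,0,0],[4.0,0,0],[4.7,0,0],[5.4,0,0],[6.1,0,0],[6.7,0,0],[7.2,0,0],[7.6,0,0],[7.9,0,0],[8,0,0],[8,0,0]],"roll":[0,0,0,0,0,0,0,0,0,0,0,0,0,0,0,0]}'
```

```text
clock: 44.1
eef_pos: [0.5746, 0.0752, 0.0491]
tool_rot: [[0.923, 0.386, 0.001], [0.386, -0.923, -0.0], [0.001, 0.001, -1.0]]
force: [1.7, -5.5, 4.0]
opening: 0.0195
gripper_force: 12.0
```

```bash
python3 -m inch '{"travel":[[0.3,0.05,0],[0.6,0.1,0],[0.9,0.1,0],[1.1,0.1,0],[1.1,0.1,0]],"roll":[0,0,0,0,0]}' && python3 -m inch '{"travel":[[0.2,0,0],[0.4,0,0],[0.6,0,0],[0.8,0,0],[0.8,0,0]],"roll":[0,0,0,0,0]}'
```

```text
clock: 44.6
eef_pos: [0.5846, 0.0795, 0.0491]
tool_rot: [[0.922, 0.386, 0.0], [0.386, -0.922, 0.002], [0.001, -0.001, -1.0]]
force: [-0.9, -1.8, 5.8]
opening: 0.0196
gripper_force: 12.0
clock: 45.1
eef_pos: [0.5894, 0.0815, 0.0487]
tool_rot: [[0.923, 0.386, -0.006], [0.386, -0.923, -0.0], [-0.006, -0.002, -1.0]]
force: [-10.9, -5.4, 9.6]
opening: 0.02
gripper_force: 12.0
```

Fully home: the knob travelled 96.5 mm and the force rose to 11 N at the stop. I'll release it, go up and over to the plunger.

```bash
python3 -m inch '{"travel":[[-0.5,0,0],[-0.5,0,0],[-0.5,0,0],[-0.5,0,-2],[-0.5,0,-6],[-2,0,-11],[-2,0,-16],[-2,0,-21],[-2,0,-22],[-2,0,-22],[-2,0,-22]],"roll":[0,0,0,0,0,0,0,0,0,0,0]}' 4.5 && python3 - <<'E'
from h import *
go((.6625,.1130,.245),-1.18)
b=avg("side",2).astype(int)
m=(b[175:200,205:250].max(2)<60).astype(np.uint8);k,l,s,c=cv2.connectedComponentsWithStats(m);j=1+np.argmax(s[1:,4]);print("knob blob",s[j]+[205,175,0,0,0],c[j]+[205,175],"exp top",proj("side",np.array([.6625,.113,.228])),"exp edge",proj("side",np.array([.6625,.113,.222])))
print("lid exp",proj("side",np.array([.6625,.113,.087])));print(b[224:252:3,205:250:2].mean(2).astype(int))
E
```

```text
clock: 46.2
eef_pos: [0.5732, 0.0741, 0.2665]
tool_rot: [[0.923, 0.386, -0.003], [0.386, -0.923, 0.0], [-0.002, -0.001, -1.0]]
force: [-0.0, -0.3, -1.3]
opening: 0.0451
gripper_force: 0.0
clock 46.20 travel [ 9.74 -0.14  2.13] roll 0.005 q6 1.24 yaw_y -1.175
knob blob [215 179  22  20 257] [225.3307393  189.38910506] exp top [226.63781801 183.85395571] exp edge [226.77153027 186.45746847]
lid exp [229.70191715 242.21751414]
[[ 76  76  77  77  75  75  76  77  76  75  76  76  77  78  75  77  75  65
   58 177 179 181 181]
 [ 74  75  75  76  74  74  74  75  75  76  75  75  75  76  75  76  76  64
  116 180 179 179 180]
 [ 68  71  68  68  68  73  99  97  92  85  64  65  66  67  69  80  78 111
  182 179 179 178 181]
 [ 71  79  78  75  88 148 167 169 169 172 170 117 109 111 168 173 171 167
  155 178 179 179 178]
 [ 68  79  73  96 100 100  99 151 176 177 177 178 178 177 176 176 170 136
  118 149 155 171 171]
 [ 56  57  75 101 100 101  99 100 135 141 145 146 147 145 141 132 132 151
  112  96  99  99  99]
 [ 57  55  74  99  99  98  98 148 171 169 168 169 169 168 169 170 170 170
  172 145  98 100  99]
 [ 58  56  86 175 176 176 162 167 169 169 167 169 168 167 170 170 169 167
  167 105  94  98  98]
 [ 57  57  72 177 175 175 177 132 135 145 173 173 168 183 174 166 135 128
  118 143 157 143 130]
 [ 56  56  65 172 175 177 180 143 122 139 144 144 144 143 141 137 130 108
  116 168 173 175 175]]
```

The plunger knob is centred at u ≈ 227 (226.7 expected), and the lid is under the pad at u ≈ 230, so it is in place. I'll press.

```bash
python3 -m inch '{"travel":[[3,0,0],[7,-0.1,0],[9.7,-0.1,0],[9.7,-0.1,1],[9.7,-0.1,2.5],[9.7,-0.1,3.3],[9.7,-0.1,3.6],[9.7,-0.1,3.6]],"roll":[0,0,0,0,0,0,0,0]}' 0 && python3 -m inch '{"travel":[[0,0,0.3],[0,0,0.6],[0,0,0.9],[0,0,1.2],[0,0,1.4],[0,0,1.4]],"roll":[0,0,0,0,0,0]}'
```

```text
clock: 47.1
eef_pos: [0.6617, 0.1119, 0.232]
tool_rot: [[0.923, 0.385, -0.001], [0.385, -0.923, -0.0], [-0.001, -0.0, -1.0]]
force: [-0.8, -1.2, 0.4]
opening: 0.0003
gripper_force: 0.0
clock: 47.7
eef_pos: [0.6626, 0.1122, 0.2187]
tool_rot: [[0.923, 0.385, 0.0], [0.385, -0.923, -0.0], [0.0, 0.0, -1.0]]
force: [-0.7, -0.7, 4.0]
opening: 0.0008
gripper_force: 2.0
```

```bash
python3 -m inch '{"travel":[[0,0,0.3],[0,0,0.6],[0,0,0.8],[0,0,1.0],[0,0,1.1],[0,0,1.2],[0,0,1.2]],"roll":[0,0,0,0,0,0,0]}' && python3 -m inch '{"travel":[[0,0,0.1],[0,0,0.2],[0,0,0.3],[0,0,0.4],[0,0,0.4],[0,0,0.4]],"roll":[0,0,0,0,0,0]}'
```

```text
clock: 48.4
eef_pos: [0.6627, 0.1122, 0.2093]
tool_rot: [[0.923, 0.386, 0.003], [0.386, -0.923, 0.0], [0.003, 0.001, -1.0]]
force: [-2.6, -1.2, 12.2]
opening: 0.0003
gripper_force: 6.1
clock: 49.0
eef_pos: [0.6628, 0.1122, 0.2083]
tool_rot: [[0.923, 0.385, 0.006], [0.385, -0.923, 0.001], [0.006, 0.002, -1.0]]
force: [-5.6, -0.9, 20.6]
opening: -0.0
gripper_force: 10.3
```

```bash
python3 -m inch '{"travel":[[0,0,0.2],[0,0,0.3],[0,0,0.4],[0,0,0.4],[0,0,0.4],[0,0,0.4]],"roll":[0,0,0,0,0,0]}'
```

```text
clock: 49.6
eef_pos: [0.6628, 0.1122, 0.2082]
tool_rot: [[0.923, 0.386, 0.01], [0.386, -0.923, 0.001], [0.01, 0.003, -1.0]]
force: [-10.2, -1.6, 30.7]
opening: 0.0004
gripper_force: 15.7
```

The plunger is at its firm stop: 31 N with no further travel, at about 19.7 mm of stroke. I'll lift off gently, clear the press and check.

```bash
python3 -m inch '{"travel":[[0,0,-0.5],[0,0,-1],[0,0,-1.6],[0,0,-2.2],[0,0,-3],[0,0,-5],[0,0,-8],[-5,0,-8],[-10,0,-8],[-12,0,-8],[-12,0,-8]],"roll":[0,0,0,0,0,0,0,0,0,0,0]}' && python3 - <<'E'
from h import *
np.set_printoptions(precision=3,suppress=True,linewidth=230)
b=avg("side",3).astype(int);b0=np.load("b.npy").astype(int)
m=(b[175:200,205:250].max(2)<60).astype(np.uint8);k,l,s,c=cv2.connectedComponentsWithStats(m);j=1+np.argmax(s[1:,4]);print("knob blob",s[j]+[205,175,0,0,0],c[j]+[205,175])
P=np.array([.6627,.1125,0]);print("lid top home exp",proj("side",P+[0,0,.0825]),"loose",proj("side",P+[0,0,.087]))
for r in range(230,264,2): print(r,206,b[r,206:252:2].mean(1).astype(int))
k,s1,s2=b[245:275,262:292],0,0
m=(k.max(2)<60).astype(np.uint8);print("carriage knob px",np.argwhere(m).mean(0)[::-1]+[262,245],"exp",proj("side",P-np.array([.9239,.3827,0])*.08+[0,0,.053]))
E
```

```text
clock: 50.7
eef_pos: [0.5502, 0.0653, 0.2791]
tool_rot: [[0.923, 0.385, -0.0], [0.385, -0.923, 0.0], [-0.0, -0.0, -1.0]]
force: [0.5, -0.3, -0.3]
opening: 0.0003
gripper_force: 0.0
knob blob [215 179  22  20 257] [225.331 189.389]
lid top home exp [229.848 243.879] loose [229.753 242.112]
230 206 [ 72  70  68  68  67  94  97  94  91  70  64  65  67  66  79  75  77 172 179 179 177 180 179]
232 206 [ 79  79  77  75 120 177 179 168 168 166  88  65  64  83 166 166 164 169 179 178 179 180 179]
234 206 [ 78  79  76  85 117 113 133 171 172 174 173 160 170 173 173 172 170 162 176 179 180 178 176]
236 206 [ 78  77  80  99 100  99 112 169 176 177 177 177 177 176 176 174 158 113 134 152 169 171 168]
238 206 [ 67  58  95  99  99  99 100 129 150 169 173 174 173 168 153 133 120  98  99  99  97  98  99]
240 206 [ 56  56  97 100 100 100  99  99 132 144 144 142 141 139 133 183 210 113  96  99  99  98  98]
242 206 [ 57  56  95  98  99  98  98 128 169 167 164 168 167 168 167 166 167 169 135  97  99  99 100]
244 206 [ 57  56 136 136 132 119 115 168 167 169 169 169 169 169 169 169 169 167 193 103  97  98
[... 280 characters left out ...]
38 130 124 116 171 174 175 176]
252 206 [ 56  53 130 176 174 191 203 130 140 141 143 143 144 141 140 135 131 129 115 180 182 177 177]
254 206 [ 56  53 110 176 173 217 217 114 135 134 140 140 140 138 141 137 131 101 124 220 219 218 216]
256 206 [ 56  53 109 179 176 218 219 105 106 119 134 140 142 136 124 112 101  93 101 220 218 217 217]
258 206 [ 55  55  90 180 203 218 205 112 107 106 108 110 111 106 103 102 103  96 101 221 218 216 219]
260 206 [ 55  54  73 157 133 141 133 101 108 113 115 115 115 113 111 108 102  96  94 213 219 216 221]
262 206 [ 55  54  89 141 135 136 124  98 107 113 114 115 115 113 110 106 102  95  85 195 218 218 216]
carriage knob px [265.227 257.33 ] exp [264.847 257.036]
```

The plunger is back up (its blob has not moved), the lid is lower and level, and the carriage knob is at the home position. The robot touches nothing, so I'll hand in.

```bash
python3 -c "
from rig import manip
print(manip.sign_off())"
```

```text
the job is handed in; nothing more can be done
None
```

I handed the job in at 50.7 s: the tin is closed and standing in the nest, carriage home and plunger back up by camera and force readings (no verdict returned), but I viewed 11 pictures, one over the limit of 10.

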